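# Bring a fossil under the lens of the macro-imaging stand

## Robot

A 6-joint arm with a two-finger parallel gripper is mounted at the origin on the work surface. World frame = base frame: x ahead of the robot, y to its left, z up, the work surface at z = 0. Lengths are in m, angles in rad, forces in N, time in s.
With the tool pointing down it reaches from about 0.425 to 0.95 m from the base axis. Payload 14.7 kg.
Tool frame: the origin (TCP) lies at the very end of the fingers, on their centre line; the grasp point (between the pads) lies behind it (bot.tcp_to_grasp is the z of the grasp point in the tool frame, in m); z points along the fingers, y is the line along which they close (so a half turn about z gives the same grasp; the last joint's range is limited). The gripper opens to 85 mm and grips with 20 to 120 N. Pads are 22 mm wide; open, the fingers measure 114 mm over their backs; the gripper's body (76 mm by 85 mm) begins 54 mm behind the grasp point. The pads swing forward as they close: fully open they stand 13 mm farther back than shut.
Start: joints at [1.292, 0.48, 1.596, -0, 1.065, -0.047], TCP at [0.149, 0.633, 0.198] pointing down, gripper open.
Joint ranges: [-2.75, 2.75], [-0.82, 2.05], [0.23, 2.67], [-1.56, 4.7], [0.09, 2.69], [-2.92, 2.92]. Speed limits (rad/s): [1.89, 1.89, 2.39, 3.01, 3.01, 3.01].

## Interface

Orientations are given as a 3x3 rotation matrix whose columns are the frame's x, y, z axes.
In Python, from bench import bot, vision, hand_in gives the robot as it stands.
- The arm moves only by the shell command python3 -m pendant 'ROWS' [FORCE]. ROWS is JSON, a list of rows, each a list of 7 numbers: the shift along the tool's x, y, z in mm, then the turn, a rotation vector about the tool's x, y, z in rad, then the opening, from 0 (shut) to 1 (fully open). In form: [[dx, dy, dz, ax, ay, az, claw], ...]. A call has 1 to 10 rows; each row is the pose to reach, as a shift and turn from the pose commanded when the call began, along the tool's axes at that moment; what a row does not reach only later rows make up. A row lasts 1/10 s, in which the tool goes at most 50 mm and 8.59 degrees, less where a joint would pass 70% of its speed; a pose out of reach is approached as far as the arm can. A call with a gripper value outside its range is refused whole. The fingers move at their own pace and stop on an object; FORCE is the grip in N (left out, the last holds). Time passes only in rows, so rows that repeat a pose let the fingers close. It gives the time, the measured TCP pose, the force, the opening and the grip force at its end, in the units of the state.
- bot.read_state(): the state, without advancing time (a new reading comes with each control period).
- vision.read_camera(name): name is "side" or "top" or "wrist"; returns the picture (384x512x3 uint8, red, green, blue); there is no depth.
- vision.camera_model(name): a dict with "camera_matrix" (3x3 intrinsics, pixels), "pose" (4x4, takes a point from camera to world coordinates). Camera axes: x right, y down, z forward; pixel columns grow to the right and rows downward; lengths in m; the calibration is good to about 2 mm. The wrist camera is an equidistant fisheye: a pixel r from the principal point sees the ray r / f radians off the axis. A picture is of the moment at which its call begins: read the wrist's pose just before it. camera_model takes no time and is no camera call; for the wrist camera it gives the pose at the moment of the call.
- hand_in(): hands the job in; it is judged then, once.
The state is a dict: "time_s": time; "q": joint angles; "dq": joint speeds; "joint_efforts": joint torques, N m; "tcp_pos": TCP position; "eef_rot": TCP orientation; "contact_force": force on the tool from outside, world axes, zero at the start; "wrist_torque": the same for the moment, N m; "finger_gap": opening from 0.0 (shut) to 1.0 (fully open); "finger_force": force on a finger pad.
Only numpy, scipy, OpenCV 4.12 (cv2) and the standard library are available. Lean on these libraries where they do the work, as an engineer would, in place of code of your own. Each camera call takes 0.05 s, during which the arm holds its last target. There are 200 camera calls.

## Task

Get the fossil ready for its next picture. First take the brown bottle off the stand's base plate and stand it upright on open bench; then turn the round specimen table by its knob so that the knob sits three clicks (90 degrees) clockwise, seen from above, from the index post on the carriage; last, push the carriage along its rail until it is fully home against the end stop under the lamp, pushing in the middle of its end plate because it jams when pushed off-centre. Leave the other things where they are and do not bump the lamp or camera.

Things in the scene. Friction and masses are not known exactly. Their poses are not given: they have to be found in the camera images.
- stand: Macro stand. Dark grey base plate 540 x 200 x 15 mm, fixed, origin in the middle of its underside; x runs along the rail, the way the carriage is pushed home; y left of that. Rail on the plate: 56 mm wide, top 40 mm above the bench, x = -250 to 165 mm. End stop: dark block on the rail, near face at x = 150 mm. Lens axis at x = 75, y = 0. Column 32 mm thick, 443 mm high, at x = 225 mm.
- head: Camera head, fixed on the stand, same origin and axes: column, arm, lens tube (72 mm across, upright on the lens axis, from 178 mm above the bench up), camera on top (to 425 mm) and ring lamp. Not to be bumped.
- lamp (a point): Centre of the underside of the ring lamp, on the lens axis, 137 mm above the bench. Flat ring, 190 mm across, 80 mm hole, 28 mm thick. With the carriage home it overhangs the rear face of the end plate by 20 mm, too far for an upright gripper: lean the tool about 40 degrees, fingers pointing forward under the lamp.
- slide (a joint): Carriage travel along the rail, m: 0 back, 0.25 home against the stop; starts at 0.005 to 0.055. Carriage: aluminium plate 150 x 70 mm, top 57 mm above the bench, captive on the rail; 4 N moves it, it stays where left. Pushed with closed fingertips more than about 15 mm beside its centre line it twists 4 degrees on its short saddle and jams; back off and it springs straight.
- end_plate (a point): Middle of the rear face of the carriage's end plate, 62 mm above the bench. The plate is upright, white, slippery, 110 mm wide across the rail, 8 mm thick, from 42 to 82 mm above the bench; its rear face looks along the stand's -x and is the place to push. When home this point is exactly at x = 0 of the stand.
- table_turn (a joint): Angle of the specimen table, rad, clockwise positive seen from above; 0 with the knob at the index post. Click stops every 30 degrees (0.5236 rad); about 0.05 N m (1 N at the knob) takes it off a stop, and it springs into the nearest stop when let go. Starts at -3 to +2 clicks; range -2.3 to 2.3 rad.
- table_center (a point): Centre of the top face of the specimen table, on its turning axis, 72 mm above the bench, 75 mm ahead of the end plate's rear face. Grey disc 116 mm across with a flat fossil (44 mm across, 16 mm high) fixed at its centre. The index post is a small steel post on the carriage 68 mm from here towards the end stop, level with the disc.
- knob (a point): Centre of the top of the turning knob, 117 mm above the bench: an upright steel cylinder, 16 mm thick, 45 mm high, 47 mm from the table's axis. It is a crank handle: its sleeve spins freely on its pin, so hold it with the tool in one attitude and lead it round in an arc. Go some 8 degrees past the wanted stop, for the carriage gives a few mm, and let go.
- bottle: Brown glass bottle, 56 mm across, 120 mm high, 0.11 to 0.22 kg, origin under its centre. Stands on the base plate beside the rail (either side), between carriage and lamp, where the specimen table would strike it. The low dish on the other side is not in the way.
- cap (a point): Centre of the top of the bottle's black cap, 120 mm above its underside. The cap is 30 mm across and 26 mm high; below it are 12 mm of narrower neck.
- dish: Bystander: flat closed dish, 60 mm across, 16 mm high, on the base plate beside the rail; the carriage and table pass over it. Origin under its centre.
- wash_bottle: Bystander: white squeeze bottle, 74 mm across, 175 mm high, on the bench beside the base plate. Origin under its centre.
- dropper0: Bystander: small white dropper bottle, 36 mm across, 103 mm high. Origin under its centre.
- dropper1: Bystander: second dropper bottle, the same size. Origin under its centre.
- slide_box: Bystander: grey closed box 202 x 92 x 37 mm, long side along its x. Origin under its centre.
- beaker: Bystander: glass beaker, 68 mm across, 90 mm high. Origin under its centre.
- brush: Bystander: brush 160 mm long, lying along its x axis. Origin under its middle.
Things that resemble listed ones, but are neither listed nor needed, are in the scene too. What is shaped like the bottle but purple or red is not meant.

How it is judged:
On the way, in this order (a step that is already met when the one before it is completed fails the run):
1. the brown bottle stands upright on the bench, let go, with the carriage still back (height (world z) of bottle between -0.006 and 0.006 m and angle between bottle's own z axis and vertical below 0.12 rad and linear speed of bottle below 0.02 m/s and contact force between bottle and the fingers below 0.2 N and value of joint slide below 0.12 m), for 0.2 s.
2. the specimen table is at the third click clockwise from the index post, with the carriage still back (value of joint table_turn between 1.45 and 1.69 rad and value of joint slide below 0.12 m), for 0.2 s.
At the end, for the whole second after the job is handed in: The carriage is within 4 mm of its end stop and at rest, the specimen table is within 7 degrees of the third click (90 degrees) clockwise from the index post, and the brown bottle stands upright (within 7 degrees), still, on the bench itself, off the base plate (value of joint slide above 0.246 m and velocity of joint slide below 0.01 m/s and value of joint table_turn between 1.45 and 1.69 rad and height (world z) of bottle between -0.006 and 0.006 m and angle between bottle's own z axis and vertical below 0.12 rad and linear speed of bottle below 0.02 m/s); the robot touches nothing.
It fails at once if the brown bottle is tipped over (angle between bottle's own z axis and vertical above 0.7 rad).
It fails at once if the lamp, camera or column is bumped with more than 10 N (contact force between any of the arm, the fingers and head above 10 N).
It fails at once if one of the other things is moved by more than 30 mm (distance of any of dish, wash_bottle, dropper0, dropper1, slide_box, beaker, brush from where it was at the start of the episode above 0.03 m).
It also fails if it takes over 70 s, if anything falls off the work surface, if the arm or the gripper's body presses on something with over 40 N, if the wrist force passes 120 N, or if a joint passes its speed limit or range.

## Working session

There is one attempt and no reset: what is moved stays moved. The work goes in short steps, Python scripts to look and compute and a shell command to move; the robot and the scene stay as the last step left them, time stands still between calls to the robot, and variables do not carry over. Pictures are saved under pics/ and viewed, at most 10 in all, crops included, and the job is handed in when it is done.

```bash
ls; mkdir -p pics; cat > h.py <<'E'
import numpy as np, cv2
from bench import bot, vision
def snap(name, fn):
    m=vision.camera_model(name); im=vision.read_camera(name)
    cv2.imwrite('pics/'+fn+'.png', im[:,:,::-1]); np.savez('pics/'+fn+'.npz', im=im, K=m['camera_matrix'], T=m['pose'])
    return im
def ray(fn,u,v,fish=False):
    d=np.load('pics/'+fn+'.npz'); K,T=d['K'],d['T']
    x=(u-K[0,2])/K[0,0]; y=(v-K[1,2])/K[1,1]
    if fish:
        r=np.hypot(x,y)+1e-12; w=np.array([np.sin(r)*x/r,np.sin(r)*y/r,np.cos(r)])
    else: w=np.array([x,y,1.])
    return T[:3,3], T[:3,:3]@(w/np.linalg.norm(w))
def onz(fn,u,v,z,fish=False):
    o,w=ray(fn,u,v,fish); return o+w*(z-o[2])/w[2]
def proj(fn,p,fish=False):
    d=np.load('pics/'+fn+'.npz'); K,T=d['K'],d['T']
    c=T[:3,:3].T@(np.array(p)-T[:3,3])
    if fish:
        r=np.arctan2(np.hypot(c[0],c[1]),c[2]); s=r/np.hypot(c[0],c[1]); x,y=c[0]*s,c[1]*s
    else: x,y=c[0]/c[2],c[1]/c[2]
    return np.array([K[0,0]*x+K[0,2],K[1,1]*y+K[1,2]])
def loc(p):
    "world point -> shift in tool axes, mm"
    s=bot.read_state(); return 1000*np.array(s['eef_rot']).T@(np.array(p)-s['tcp_pos'])
E
python3 - <<'E'
from h import *
a=snap('top','t0'); b=snap('side','s0')
for n in ('top','side'):
    m=vision.camera_model(n); print(n,np.round(m['camera_matrix'],1).tolist(),np.round(m['pose'],3).tolist())
s=bot.read_state(); print(bot.tcp_to_grasp, s)
E
```

```text
pics
top [[433.7, 0.0, 259.2], [0.0, 433.7, 190.0], [0.0, 0.0, 1.0]] [[-0.021, -0.998, 0.062, 0.464], [-1.0, 0.02, -0.009, 0.009], [0.008, -0.062, -0.998, 1.485], [0.0, 0.0, 0.0, 1.0]]
side [[490.8, 0.0, 257.7], [0.0, 490.8, 187.0], [0.0, 0.0, 1.0]] [[0.852, -0.296, 0.431, -0.183], [-0.523, -0.508, 0.685, -1.197], [0.017, -0.809, -0.588, 1.145], [0.0, 0.0, 0.0, 1.0]]
-0.0187 {'time_s': 0.1, 'q': array([ 1.29238527e+00,  4.80772633e-01,  1.59680994e+00,  1.44949831e-05,
        1.06506293e+00, -4.65772142e-02]), 'dq': array([-4.98682528e-04, -1.15477152e-03, -8.03177201e-04,  1.62970406e-03,
        3.80117107e-05,  1.79970189e-03]), 'joint_efforts': array([ 2.34854968e-03, -9.52247930e+01, -4.31042647e+01, -5.21239542e-05,
        4.96336230e-03,  1.17259115e-04]), 'tcp_pos': array([0.14919865, 0.63224449, 0.19793464]), 'eef_rot': array([[-9.73245058e-01,  2.29769375e-01, -3.01545574e-04],
       [ 2.29769564e-01,  9.73244537e-01, -1.00882489e-03],
       [ 6.16805197e-05, -1.05111983e-03, -9.99999446e-01]]), 'contact_force': array([-0.29614772,  0.30489064, -0.19999324]), 'wrist_torque': array([-0.01772757,  0.00125531, -0.02543849]), 'finger_force': 0.0, 'finger_gap': 1.0010893033502255}
```

View pics/t0.png

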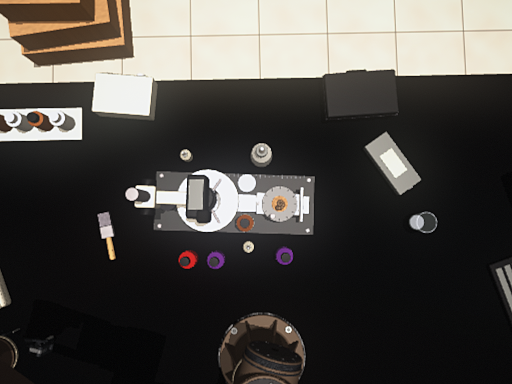

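View pics/s0.png

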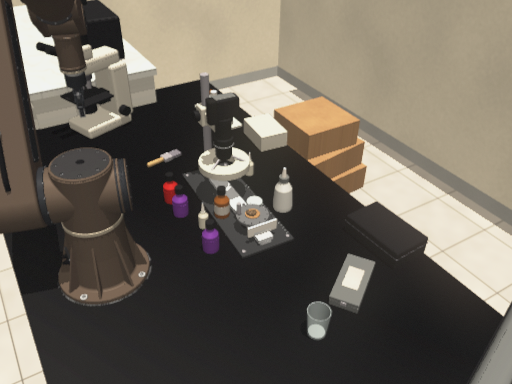

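The top view shows the stand at px (155–314, 173–234) with its x pointing image-left, which is world +y. The brown bottle is at (245,223) on the robot's side. Purple and red decoys and a dropper stand at row ~255, the carriage's white end plate is at (304,204), and the table is at (280,204).

```bash
python3 - <<'E'
from h import *
a=cv2.imread('pics/t0.png')[140:275,145:325]; 
b=cv2.imread('pics/s0.png')[135:270,150:310]
cv2.imwrite('pics/tc.png',cv2.resize(a,None,fx=4.4,fy=4.4,interpolation=cv2.INTER_CUBIC))
cv2.imwrite('pics/sc.png',cv2.resize(b,None,fx=4.4,fy=4.4,interpolation=cv2.INTER_CUBIC))
for n,p,z in [('c1',(155,173),.015),('c2',(314,178),.015),('c3',(314,234),.015),('c4',(154,230),.015),('bcap',(245,223),.13),('table',(281,204),.072),('endpl',(304,204),.082),('lamp',(208,201),.165),('drop',(249,247),.1),('purp1',(285,256),.12),('purp2',(216,260),.12),('wash',(261,153),.17)]:
    print(n,np.round(onz('t0',*p,z),3))
E
```

```text
c1 [0.621 0.349 0.015]
c2 [ 0.593 -0.192  0.015]
c3 [ 0.403 -0.186  0.015]
c4 [0.428 0.353 0.015]
bcap [0.447 0.043 0.13 ]
table [ 0.505 -0.074  0.072]
endpl [ 0.504 -0.148  0.082]
lamp [0.516 0.153 0.165]
drop [0.37  0.033 0.1  ]
purp1 [ 0.341 -0.08   0.12 ]
purp2 [0.334 0.136 0.12 ]
wash [ 0.659 -0.011  0.17 ]
```

View pics/tc.png

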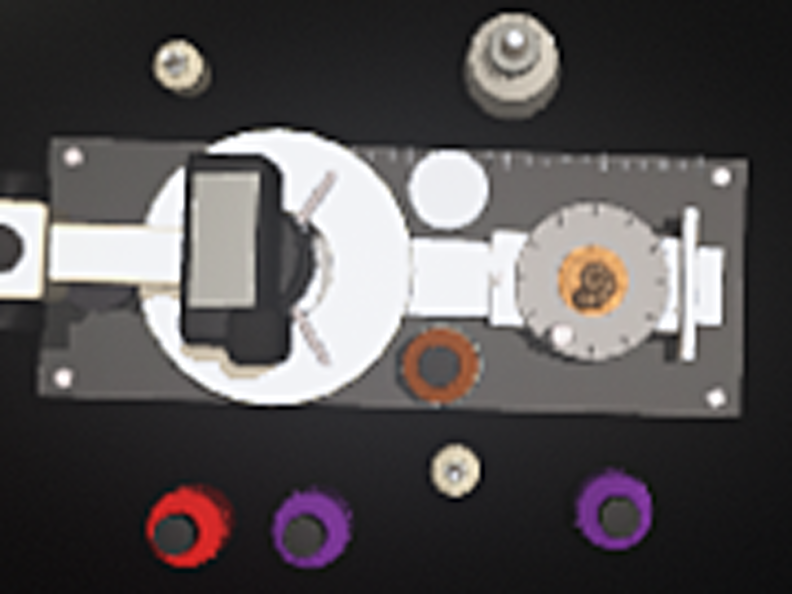

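View pics/sc.png

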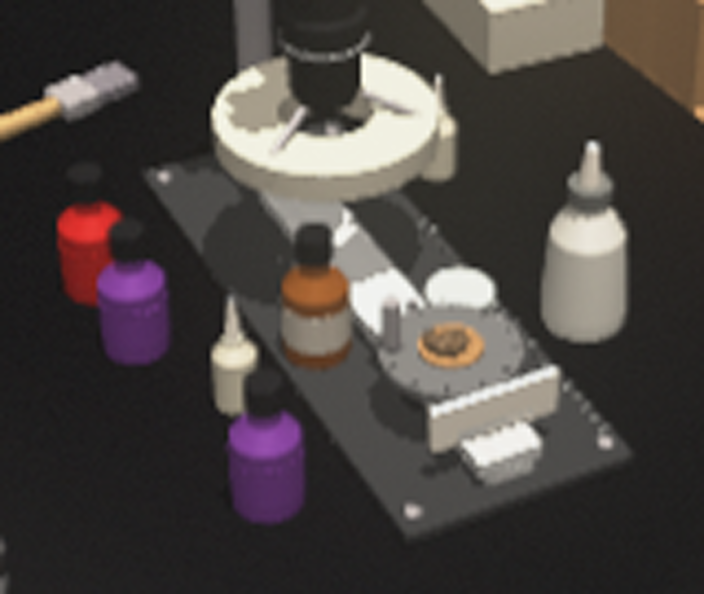

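The top crop shows the knob at crop (562,334), the disc centre at (593,282) and the cap at (440,365). The knob sits about 60° counter-clockwise of the index, so it needs about +150° clockwise. The side crop shows the cap at (313,235) and the knob top at (392,303).

```bash
cat >> h.py <<'E'
def tri(r1,r2):
    (o1,d1),(o2,d2)=r1,r2
    t=np.linalg.lstsq(np.c_[d1,-d2],o2-o1,rcond=None)[0]
    p,q=o1+t[0]*d1,o2+t[1]*d2; return (p+q)/2,np.linalg.norm(p-q)
E
python3 - <<'E'
from h import *
f=lambda u,v:(145+u/4.4,140+v/4.4); g=lambda u,v:(150+u/4.4,135+v/4.4)
print('cap tri',tri(ray('t0',*f(439,366)),ray('s0',*g(313,232))),onz('t0',*f(439,366),.135))
print('knob tri',tri(ray('t0',*f(562,334)),ray('s0',*g(391,300))),onz('t0',*f(562,334),.117))
print('fossil',onz('t0',*f(593,282),.088))
for n,p,z in [('holeTL',f(73,157),.015),('holeTR',f(721,178),.015),('holeBR',f(716,398),.015),('holeBL',f(63,378),.015),('ep top a',f(691,208),.082),('ep top b',f(689,360),.082),('cam corner',f(290,375),.4),('beaker',(423,222),.08),('slidebox',(393,162),.037)]: print(n,np.round(onz('t0',*p,z),4))
E
python3 -m pendant '[[0,0,-40,0,0,0,1],[0,0,-85,0,0,0,1],[0,0,-130,0,0,0,1],[0,0,-175,0,0,0,1],[0,0,-220,0,0,0,1],[0,0,-265,0,0,0,1],[0,0,-310,0,0,0,1],[0,0,-310,0,0,0,1]]'
```

```text
cap tri (array([0.44691138, 0.0434537 , 0.1327461 ]), np.float64(0.0013232341613260545)) [0.44635694 0.04370578 0.135     ]
knob tri (array([ 0.46774243, -0.04464053,  0.11529395]), np.float64(0.0014043532273800908)) [ 0.46712246 -0.04423802  0.117     ]
fossil [ 0.50470675 -0.06891895  0.088     ]
holeTL [0.6115 0.3262 0.015 ]
holeTR [ 0.5852 -0.1739  0.015 ]
holeBR [ 0.4158 -0.1653  0.015 ]
holeBL [0.4416 0.335  0.015 ]
ep top a [ 0.5579 -0.1428  0.082 ]
ep top b [ 0.4462 -0.1383  0.082 ]
cam corner [0.4466 0.1213 0.4   ]
beaker [ 0.4375 -0.5321  0.08  ]
slidebox [ 0.64   -0.4563  0.037 ]
time_s: 0.9
tcp_pos: [0.1496, 0.6338, 0.5149]
eef_rot: [[-0.973, 0.23, 0.002], [0.23, 0.973, 0.008], [-0.0, 0.009, -1.0]]
contact_force: [-0.3, 0.4, 0.6]
finger_gap: 1.002
finger_force: 0.0
```

```bash
python3 -m pendant '[[-35,-33,0,0,0,0.12,1],[-70,-66,0,0,0,0.24,1],[-105,-99,0,0,0,0.36,1],[-140,-132,0,0,0,0.48,1],[-175,-165,0,0,0,0.6,1],[-210,-198,0,0,0,0.72,1],[-245,-231,0,0,0,0.84,1],[-280,-264,0,0,0,0.96,1],[-315,-297,0,0,0,1.08,1],[-332,-315,0,0,0,1.2,1]]'
python3 - <<'E'
from h import *
print(np.round(loc([.44,-.06,.5]),0), bot.read_state()['q'])
y=np.array([.857,-.515,0]); R=np.array(bot.read_state()['eef_rot'])
print(np.arctan2((R.T@y)[1],(R.T@y)[0])-np.pi/2)
E
```

```text
time_s: 1.9
tcp_pos: [0.4013, 0.2468, 0.508]
eef_rot: [[-0.132, 0.991, -0.0], [0.991, 0.132, -0.001], [-0.001, -0.0, -1.0]]
contact_force: [0.2, 0.1, -0.1]
finger_gap: 1.001
finger_force: 0.0
[-309.   -2.    8.] [ 4.87776815e-01  4.05764291e-02  1.46061978e+00 -7.92305173e-04
  1.64103521e+00  3.55731789e-01]
0.673095114217273
```

```bash
python3 -m pendant '[[-40,0,0,0,0,0.1,1],[-80,0,0,0,0,0.2,1],[-120,0,0,0,0,0.3,1],[-160,0,0,0,0,0.4,1],[-200,0,0,0,0,0.5,1],[-240,0,0,0,0,0.6,1],[-280,0,0,0,0,0.67,1],[-309,0,0,0,0,0.67,1],[-309,0,0,0,0,0.67,1]]'
python3 - <<'E'
from h import *
im=snap('wrist','w0')
cv2.imwrite('pics/w0b.png',cv2.resize(im[:,:,::-1],(768,576)))
m=vision.camera_model('wrist');print(np.round(m['camera_matrix'],1).tolist(),np.round(m['pose'],3).tolist())
for n,p in [('cap',(.4466,.0436,.135)),('knob',(.4663,-.0427,.117)),('table',(.5057,-.0683,.088))]: print(n,proj('w0',p,True)*1.5)
E
```

```text
time_s: 2.8
tcp_pos: [0.4429, -0.0592, 0.5077]
eef_rot: [[0.509, 0.861, -0.001], [0.861, -0.509, -0.001], [-0.001, -0.001, -1.0]]
contact_force: [0.3, 0.8, 0.2]
finger_gap: 0.998
finger_force: 0.0
[[297.3, 0.0, 260.7], [0.0, 297.3, 191.6], [0.0, 0.0, 1.0]] [[0.861, -0.491, -0.133, 0.476], [-0.509, -0.832, -0.222, -0.001], [-0.002, 0.258, -0.966, 0.684], [0.0, 0.0, 0.0, 1.0]]
cap [351.39992012 150.65124467]
knob [401.07068216 201.42834626]
table [435.73830725 201.67650519]
```

View pics/w0b.png

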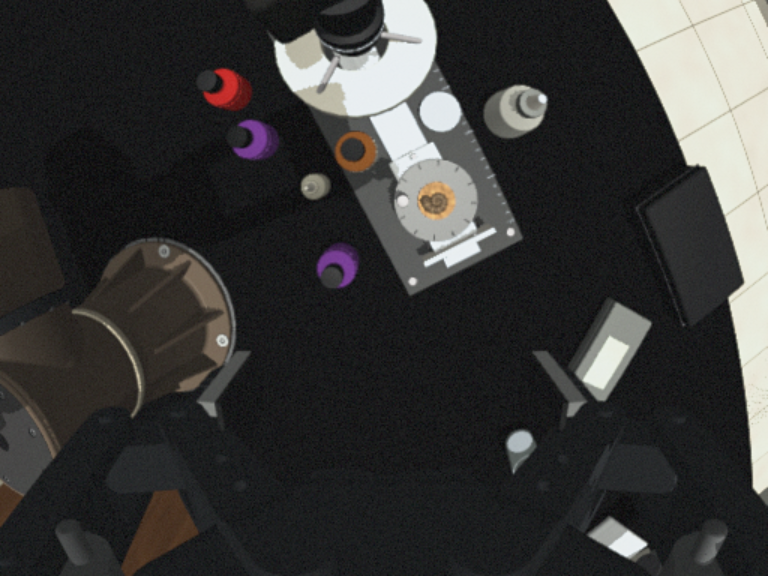

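The wrist view agrees with the projected positions (cap at (352,150), knob at (402,200), table at (437,201)). The wrist camera sticks out towards tool +x, so I'll turn the tool by about 170° to keep it away from the lamp.

```bash
python3 -m pendant '[[0,0,0,0,0,-0.149,1],[0,0,0,0,0,-0.298,1],[0,0,0,0,0,-0.447,1],[0,0,0,0,0,-0.596,1],[0,0,0,0,0,-0.745,1],[0,0,0,0,0,-0.894,1],[0,0,0,0,0,-1.043,1],[0,0,0,0,0,-1.192,1],[0,0,0,0,0,-1.341,1],[0,0,0,0,0,-1.49,1]]'
python3 -m pendant '[[0,0,10,0,0,-0.149,1],[0,0,30,0,0,-0.298,1],[0,0,55,0,0,-0.447,1],[0,0,80,0,0,-0.596,1],[0,0,105,0,0,-0.745,1],[0,0,130,0,0,-0.894,1],[0,0,155,0,0,-1.043,1],[0,0,180,0,0,-1.192,1],[0,0,200,0,0,-1.341,1],[0,0,200,0,0,-1.46,1]]'
python3 -m pendant '[[0,0,0,0,-0.07,0,1],[0,0,0,0,-0.14,0,1],[0,0,0,0,-0.2,0,1],[0,0,0,0,-0.2,0,1]]'
python3 - <<'E'
from h import *
for p in [(.4466,.0436,.18),(.4466,.0436,.108)]: print(np.round(loc(p),0))
print(bot.read_state()['q'])
E
```

```text
time_s: 3.85
tcp_pos: [0.4427, -0.0551, 0.5083]
eef_rot: [[-0.823, 0.568, -0.0], [0.568, 0.823, 0.0], [0.001, 0.0, -1.0]]
contact_force: [-0.8, -0.9, 0.4]
finger_gap: 0.997
finger_force: 0.0
time_s: 4.85
tcp_pos: [0.441, -0.0549, 0.3058]
eef_rot: [[-0.656, -0.755, -0.004], [-0.755, 0.656, 0.001], [0.002, 0.004, -1.0]]
contact_force: [-0.2, 0.8, 0.3]
finger_gap: 1.005
finger_force: 0.0
time_s: 5.25
tcp_pos: [0.4419, -0.0559, 0.3082]
eef_rot: [[-0.649, -0.749, 0.132], [-0.734, 0.662, 0.15], [-0.2, 0.001, -0.98]]
contact_force: [-0.0, 0.2, 0.2]
finger_gap: 1.002
finger_force: 0.0
[-50.  62. 141.]
[-36.  62. 212.]
[-0.36651553  0.01843233  1.96914393  0.21283148  1.09297012 -2.87684607]
```

```bash
python3 -m pendant '[[-10,12,28,0,0,0,1],[-20,25,56,0,0,0,1],[-30,37,84,0,0,0,1],[-40,50,112,0,0,0,1],[-50,62,141,0,0,0,1],[-50,62,141,0,0,0,1],[-50,62,141,0,0,0,1]]'
python3 - <<'E'
from h import *
im=snap('wrist','w1'); cv2.imwrite('pics/w1b.png',cv2.resize(im[:,:,::-1],(768,576)))
print(np.round(loc((.4466,.0436,.108)),1),proj('w1',(.4466,.0436,.135),True)*1.5,bot.read_state()['q'])
E
```

```text
time_s: 5.95
tcp_pos: [0.447, 0.0436, 0.1801]
eef_rot: [[-0.647, -0.752, 0.129], [-0.737, 0.659, 0.149], [-0.197, 0.001, -0.98]]
contact_force: [0.9, -0.9, 0.3]
finger_gap: 1.002
finger_force: 0.0
[14.6  1.3 71.2] [390.74745226 281.49697149] [-0.12034754  0.15772744  2.17266136  0.25247556  0.71297227 -2.72422916]
```

View pics/w1b.png

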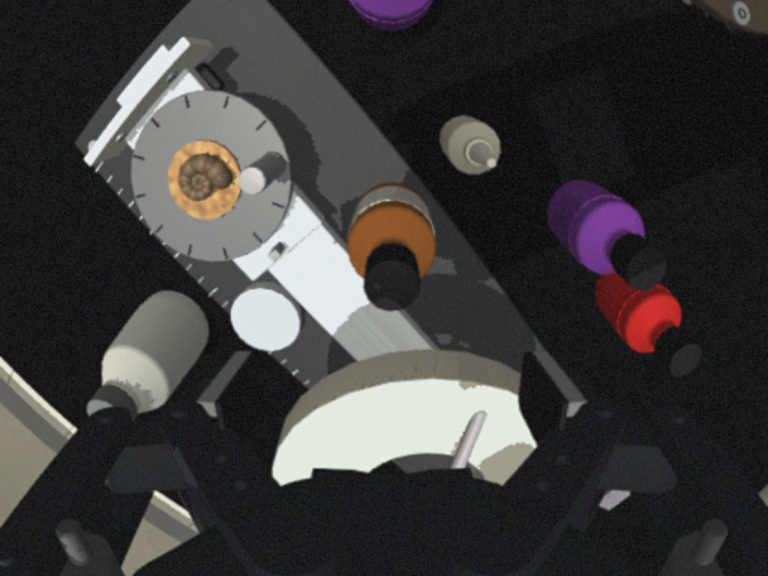

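The cap is at (392,282), as projected. Descending and gripping.

```bash
python3 -m pendant '[[4,1,18,0,0,0,1],[8,1,36,0,0,0,1],[12,1,56,0,0,0,1],[15,1,73,0,0,0,1],[15,1,73,0,0,0,0.8],[15,1,73,0,0,0,0.3],[15,1,73,0,0,0,0.2],[15,1,73,0,0,0,0.2],[15,1,73,0,0,0,0.2],[15,1,73,0,0,0,0.2]]' 30
python3 - <<'E'
from h import *
s=bot.read_state()
for p in [(.445,.030,.16),(.44,-.0,.255),(.42,-.15,.265),(.41,-.34,.265)]: print(np.round(loc(p),0))
E
```

```text
time_s: 7.0
tcp_pos: [0.4467, 0.043, 0.1061]
eef_rot: [[-0.648, -0.75, 0.132], [-0.735, 0.661, 0.149], [-0.199, -0.001, -0.98]]
contact_force: [0.3, -0.3, 0.1]
finger_gap: 0.203
finger_force: 0.0
[ -0.  -7. -55.]
[   6.  -24. -153.]
[ 128. -108. -188.]
[ 274. -226. -218.]
```

```bash
python3 - <<'E'
from h import *
im=snap('wrist','w2'); cv2.imwrite('pics/w2b.png',cv2.resize(im[:,:,::-1],(768,576)))
s=bot.read_state(); print(s['finger_gap'],s['finger_force'],proj('w2',(.4466,.0436,.135),True)*1.5,proj('w2',s['tcp_pos'],True)*1.5)
E
```

```text
0.20326599506747767 0.0 [391.01886458 370.46060924] [390.23214818 328.02257867]
```

View pics/w2b.png

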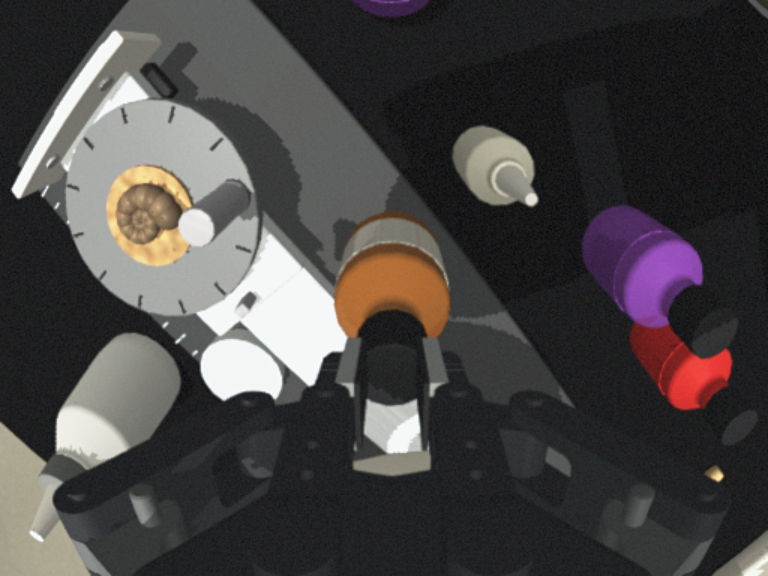

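The pads sit on both sides of the cap at (390,350) but have only just reached it, so the opening fraction isn't linear. I'll close further.

```bash
python3 -m pendant '[[0,0,0,0,0,0,0.1],[0,0,0,0,0,0,0],[0,0,0,0,0,0,0],[0,0,0,0,0,0,0],[0,0,0,0,0,0,0]]' 40
```

```text
time_s: 7.55
tcp_pos: [0.4464, 0.043, 0.1057]
eef_rot: [[-0.648, -0.75, 0.131], [-0.735, 0.661, 0.149], [-0.199, 0.0, -0.98]]
contact_force: [-0.3, 0.1, -0.4]
finger_gap: -0.003
finger_force: 0.0
```

```bash
python3 - <<'E'
from h import *
im=snap('wrist','w3'); cv2.imwrite('pics/w3b.png',cv2.resize(im[180:330,180:340,::-1],None,fx=4,fy=4,interpolation=cv2.INTER_CUBIC))
s=bot.read_state(); print(s['finger_gap'],s['finger_force'])
E
```

```text
0.000927558049336181 0.0
```

View pics/w3b.png

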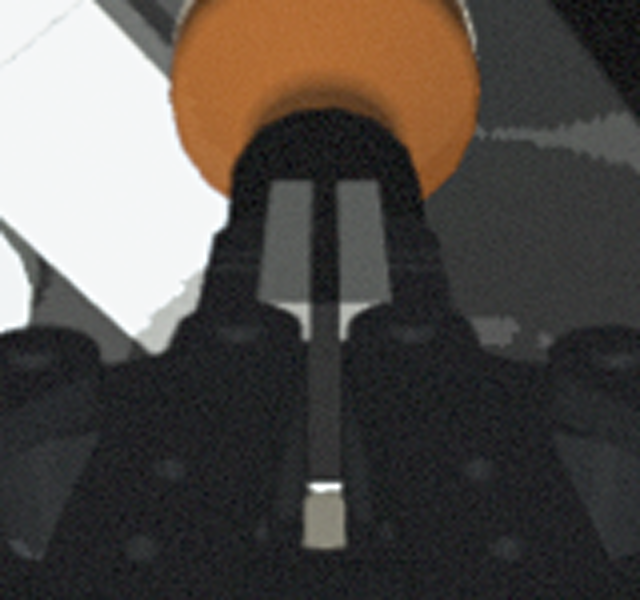

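```bash
python3 - <<'E'
from h import *
s=bot.read_state(); R=np.array(s['eef_rot']); t=np.array(s['tcp_pos'])
P=lambda p: np.round((proj('w3',p,True)-180)*4,0)
for d in (0,10,20,30):
    print(d,[P(t+R@np.array([x,0,-d])/1000) for x in (-11,0,11)])
h=R[:,0].copy(); h[2]=0; h/=np.linalg.norm(h)
for z in (.135,.109,.097): print(z,[P(np.array([.4466,.0436,z])+k*h) for k in (-.015,0,.015)])
y=R[:,1]
for z in (.135,.109): print(z,[P(np.array([.4466,.0436,z])+k*y) for k in (-.015,.015)])
E
```

```text
0 [array([320., 220.]), array([320., 156.]), array([320.,  89.])]
10 [array([320., 245.]), array([320., 179.]), array([320., 109.])]
20 [array([320., 274.]), array([320., 204.]), array([320., 131.])]
30 [array([320., 305.]), array([320., 233.]), array([320., 156.])]
0.135 [array([321., 353.]), array([321., 271.]), array([321., 179.])]
0.109 [array([321., 247.]), array([321., 170.]), array([321.,  85.])]
0.097 [array([321., 206.]), array([321., 131.]), array([321.,  49.])]
0.135 [array([212., 270.]), array([430., 270.])]
0.109 [array([225., 169.]), array([418., 169.])]
```

```bash
python3 -m pendant '[[0,0,0,0,0,0,1],[0,0,0,0,0,0,1],[0,0,0,0,0,0,1],[0,0,0,0,0,0,1],[0,0,0,0,0,0,1],[0,0,0,0,0,0,1],[0,0,0,0,0,0,1]]' 30
python3 -m pendant '[[2,0,9,0,0,0,1],[4,0,18,0,0,0,1],[5,0,25,0,0,0,1],[5,0,25,0,0,0,0.4],[5,0,25,0,0,0,0.3],[5,0,25,0,0,0,0.25],[5,0,25,0,0,0,0.2],[5,0,25,0,0,0,0.2],[5,0,25,0,0,0,0.2],[5,0,25,0,0,0,0.2]]' 30
```

```text
time_s: 8.3
tcp_pos: [0.4465, 0.043, 0.1057]
eef_rot: [[-0.648, -0.75, 0.131], [-0.735, 0.661, 0.149], [-0.199, -0.0, -0.98]]
contact_force: [1.2, 0.1, 0.3]
finger_gap: 1.004
finger_force: 0.0
time_s: 9.3
tcp_pos: [0.4467, 0.0431, 0.0806]
eef_rot: [[-0.648, -0.75, 0.132], [-0.735, 0.661, 0.149], [-0.199, -0.001, -0.98]]
contact_force: [-2.0, 0.2, 7.3]
finger_gap: 0.332
finger_force: 29.2
```

The fingers now hold at 28 mm, which matches the cap. Lifting gently.

```bash
python3 -m pendant '[[0,0,-3,0,0,0,0],[-1,0,-8,0,0,0,0],[-2,0,-14,0,0,0,0],[-4,0,-20,0,0,0,0],[-6,0,-30,0,0,0,0],[-6,0,-30,0,0,0,0]]' 45
python3 - <<'E'
from h import *
im=snap('side','s1')
s=bot.read_state(); z=s['tcp_pos'][2]
cv2.imwrite('pics/s1c.png',cv2.resize(im[120:280,140:340,::-1],None,fx=3.6,fy=3.6,interpolation=cv2.INTER_CUBIC))
for p in [(.445,.01,.18),(.44,-.03,.255),(.42,-.15,.255),(.41,-.34,.255)]: print(np.round(loc(p),0))
E
```

```text
time_s: 9.9
tcp_pos: [0.4473, 0.0429, 0.1123]
eef_rot: [[-0.648, -0.75, 0.133], [-0.735, 0.661, 0.149], [-0.2, -0.002, -0.98]]
contact_force: [1.1, -0.3, -2.7]
finger_gap: 0.326
finger_force: 44.6
[ 12. -20. -72.]
[  30.  -43. -152.]
[ 131. -108. -173.]
[ 277. -226. -202.]
```

View pics/s1c.png

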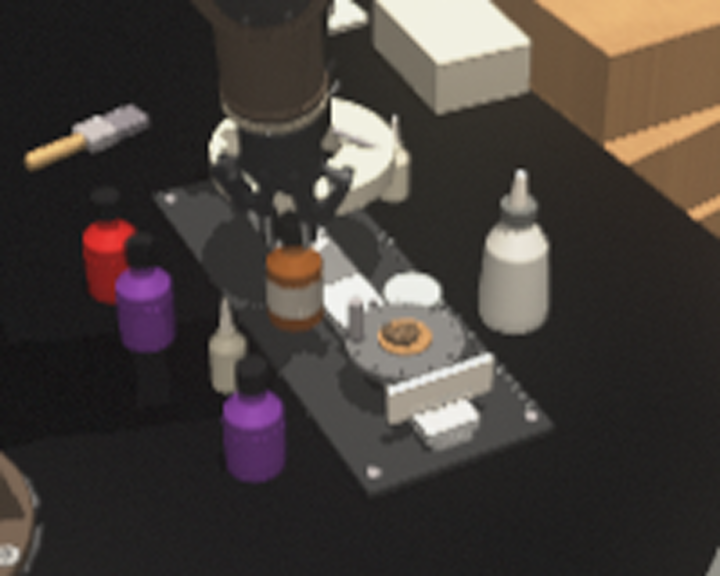

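The side view shows the bottle held upright and off the plate at crop (295,285), with everything else in place. Next I'll carry it over the knob and the purple bottle to open bench.

```bash
python3 -m pendant '[[4,-7,-24,0,0,0,0],[8,-14,-48,0,0,0,0],[12,-20,-72,0,0,0,0],[18,-28,-100,0,0,0,0],[24,-35,-126,0,0,0,0],[30,-43,-152,0,0,0,0],[55,-59,-157,0,0,0,0],[80,-75,-162,0,0,0,0],[105,-91,-167,0,0,0,0],[131,-108,-173,0,0,0,0]]'
python3 -m pendant '[[28,-24,-6,0,0,0,0],[58,-48,-12,0,0,0,0],[88,-72,-17,0,0,0,0],[118,-96,-23,0,0,0,0],[146,-118,-29,0,0,0,0],[146,-118,-29,0,0,0,0],[146,-118,-29,0,0,0,0]]'
python3 - <<'E'
from h import *
for p in [(.41,-.34,.09),(.41,-.34,.068)]: print(np.round(loc(p),0))
print(bot.read_state()['q'])
E
```

```text
time_s: 10.95
tcp_pos: [0.4343, -0.1222, 0.2605]
eef_rot: [[-0.683, -0.723, 0.103], [-0.716, 0.691, 0.097], [-0.141, -0.007, -0.99]]
contact_force: [0.1, 0.1, -2.0]
finger_gap: 0.321
finger_force: 45.2
time_s: 11.65
tcp_pos: [0.4607, -0.2429, 0.2755]
eef_rot: [[-0.738, -0.672, 0.058], [-0.672, 0.74, 0.027], [-0.061, -0.02, -0.998]]
contact_force: [-0.3, -1.0, -1.7]
finger_gap: 0.323
finger_force: 45.2
[114. -34. 180.]
[115. -34. 202.]
[-0.58579367  0.19963873  1.82300558  0.06156114  1.08579946 -2.92203634]
```

Joint 6 has reached its limit, so I'll turn about the tool axis to free it.

```bash
python3 -m pendant '[[0,0,0,0,0,0.12,0],[0,0,0,0,0,0.24,0],[0,0,0,0,0,0.36,0],[0,0,0,0,0,0.48,0],[0,0,0,0,0,0.6,0],[0,0,0,0,0,0.6,0],[0,0,0,0,0,0.6,0]]'
python3 - <<'E'
from h import *
from scipy.spatial.transform import Rotation as Ro
s=bot.read_state(); R=np.array(s['eef_rot']); print(s['q'])
Rg=np.array([[-0.648,-0.75,0.132],[-0.735,0.661,0.149],[-0.199,-0.001,-0.98]])
for a in (-.5,-.7,-.9,-1.1): print(a,Ro.from_matrix(R.T@Ro.from_euler('z',a).as_matrix()@Rg).as_rotvec().round(3))
print(np.round(loc((.41,-.34,.25)),0))
E
```

```text
time_s: 12.35
tcp_pos: [0.4601, -0.2421, 0.2756]
eef_rot: [[-0.988, -0.142, 0.058], [-0.14, 0.99, 0.027], [-0.062, 0.018, -0.998]]
contact_force: [0.5, -0.6, -2.5]
finger_gap: 0.321
finger_force: 45.3
[-0.58531472  0.19823952  1.82462393  0.0617518   1.08550913 -2.32568153]
-0.5 [-0.008 -0.136 -0.207]
-0.7 [ 0.018 -0.139 -0.008]
-0.9 [ 0.044 -0.14   0.19 ]
-1.1 [ 0.07  -0.14   0.388]
[ 65. -90.  20.]
```

```bash
python3 -m pendant '[[16,-22,5,0.01,-0.045,0.03,0],[32,-45,10,0.02,-0.09,0.06,0],[48,-68,15,0.03,-0.14,0.09,0],[65,-90,20,0.03,-0.14,0.09,0],[65,-90,20,0.03,-0.14,0.09,0],[65,-90,20,0.03,-0.14,0.09,0]]'
python3 - <<'E'
from h import *
print(bot.read_state()['q'])
p=bot.read_state()['tcp_pos']
for z in (.09,.07): print(np.round(loc((.41,-.34,z)),0))
E
```

```text
time_s: 12.95
tcp_pos: [0.4091, -0.3401, 0.2498]
eef_rot: [[-0.979, -0.046, 0.199], [-0.045, 0.999, 0.01], [-0.199, 0.0, -0.98]]
contact_force: [0.4, -0.2, -2.3]
finger_gap: 0.325
finger_force: 45.1
[-0.87200844  0.18671984  1.92760121  0.20156433  0.91454022 -2.60312002]
[ 31.   0. 157.]
[ 35.   0. 176.]
```

```bash
python3 -m pendant '[[8,0,38,0,0,0,0],[15,0,76,0,0,0,0],[22,0,112,0,0,0,0],[28,0,140,0,0,0,0],[31,0,157,0,0,0,0],[33,0,167,0,0,0,0],[34,0,172,0,0,0,0],[35,0,176,0,0,0,0],[35,0,178,0,0,0,0],[35,0,178,0,0,0,0]]'
python3 -m pendant '[[0,0,1,0,0,0,0],[0,0,2,0,0,0,0],[0,0,2,0,0,0,0]]'
```

```text
time_s: 13.95
tcp_pos: [0.4111, -0.34, 0.069]
eef_rot: [[-0.979, -0.045, 0.2], [-0.045, 0.999, 0.009], [-0.2, -0.0, -0.98]]
contact_force: [0.1, -0.5, -1.5]
finger_gap: 0.325
finger_force: 45.1
time_s: 14.25
tcp_pos: [0.4113, -0.3398, 0.0667]
eef_rot: [[-0.979, -0.045, 0.2], [-0.044, 0.999, 0.009], [-0.2, 0.0, -0.98]]
contact_force: [-0.0, 0.8, -1.7]
finger_gap: 0.324
finger_force: 45.2
```

```bash
python3 -m pendant '[[0,0,1,0,0,0,0],[0,0,2,0,0,0,0],[0,0,2,0,0,0,0]]'
python3 -m pendant '[[0,0,1,0,0,0,0],[0,0,1,0,0,0,0]]'
```

```text
time_s: 14.55
tcp_pos: [0.4122, -0.3402, 0.0657]
eef_rot: [[-0.979, -0.045, 0.201], [-0.044, 0.999, 0.008], [-0.201, -0.001, -0.98]]
contact_force: [-5.0, 3.8, 20.5]
finger_gap: 0.327
finger_force: 47.0
time_s: 14.75
tcp_pos: [0.4128, -0.3405, 0.0656]
eef_rot: [[-0.978, -0.045, 0.202], [-0.044, 0.999, 0.007], [-0.202, -0.002, -0.979]]
contact_force: [-8.4, 6.0, 40.0]
finger_gap: 0.32
finger_force: 48.6
```

```bash
python3 -m pendant '[[0,0,-2,0,0,0,0],[0,0,-2.5,0,0,0,0],[0,0,-2.5,0,0,0,0.45],[0,0,-2.5,0,0,0,0.6],[0,0,-2.5,0,0,0,1],[0,0,-2.5,0,0,0,1],[0,0,-2.5,0,0,0,1],[-1,0,-5,0,0,0,1],[-2,0,-10,0,0,0,1]]' 25
python3 - <<'E'
from h import *
for p in ((.414,-.34,.15),(.414,-.34,.25)): print(np.round(loc(p),0))
E
```

```text
time_s: 15.65
tcp_pos: [0.4117, -0.3396, 0.0739]
eef_rot: [[-0.979, -0.045, 0.199], [-0.044, 0.999, 0.01], [-0.199, 0.001, -0.98]]
contact_force: [-0.8, -0.4, 0.8]
finger_gap: 1.002
finger_force: 0.0
[-17.  -0. -74.]
[ -37.   -0. -172.]
```

```bash
python3 -m pendant '[[-6,0,-24,0,0,0,1],[-12,0,-49,0,0,0,1],[-17,0,-74,0,0,0,1],[-27,0,-123,0,0,0,0.5],[-37,0,-172,0,0.07,0,0],[-37,0,-172,0,0.14,0,0],[-37,0,-172,0,0.2,0,0],[-37,0,-172,0,0.2,0,0]]'
python3 - <<'E'
from h import *
im=snap('side','s2'); hsv=cv2.cvtColor(im,cv2.COLOR_RGB2HSV)
m=cv2.inRange(hsv,(5,120,60),(18,255,255))
n,l,st,c=cv2.connectedComponentsWithStats(m)
for i in range(1,n):
    if st[i,4]>25: print(st[i],c[i].round(1))
print('exp bottle base/shoulder px',proj('s2',(.414,-.34,0)),proj('s2',(.414,-.34,.082)))
print(np.round(loc((.45,-.24,.10)),0),bot.read_state()['q'])
E
```

```text
time_s: 16.45
tcp_pos: [0.4149, -0.3398, 0.2505]
eef_rot: [[-0.999, -0.047, 0.001], [-0.047, 0.999, -0.001], [-0.0, -0.001, -1.0]]
contact_force: [0.1, 0.3, -0.8]
finger_gap: 0.147
finger_force: 0.0
[ 298   97   68   84 2632] [325.4 133.2]
[246 210  14   8  41] [253.4 214.9]
[263 269  19  15 219] [271.8 275.5]
[263 290  17   6  46] [270.9 293.1]
exp bottle base/shoulder px [271.1907369  288.71164311] [272.08817545 269.88461812]
[-40.  98. 150.] [-7.43827693e-01  2.67134327e-01  1.79597497e+00  1.49669404e-03
  1.07748566e+00 -2.36209770e+00]
```

The bottle stands upright at px (272,282), as expected. Next I'll touch the bench with shut fingers to find where the fingertips really end, since the cap grip pointed to an offset.

```bash
python3 -m pendant '[[-10,24,0,0,0,0,0],[-20,49,10,0,0,0,0],[-30,73,50,0,0,0,0],[-40,98,90,0,0,0,0],[-40,98,130,0,0,0,0],[-40,98,160,0,0,0,0],[-40,98,190,0,0,0,0],[-40,98,210,0,0,0,0],[-40,98,210,0,0,0,0]]' 25
python3 -m pendant '[[0,0,10,0,0,0,0],[0,0,20,0,0,0,0],[0,0,20,0,0,0,0]]'
```

```text
time_s: 17.4
tcp_pos: [0.447, -0.239, 0.0377]
eef_rot: [[-0.999, -0.044, -0.002], [-0.044, 0.999, 0.003], [0.002, 0.003, -1.0]]
contact_force: [0.5, -1.3, 0.3]
finger_gap: -0.003
finger_force: 0.0
time_s: 17.7
tcp_pos: [0.4491, -0.2399, 0.0194]
eef_rot: [[-0.999, -0.045, 0.001], [-0.045, 0.999, 0.001], [-0.001, 0.001, -1.0]]
contact_force: [0.3, 0.1, 0.4]
finger_gap: 0.001
finger_force: 0.0
```

```bash
python3 -m pendant '[[0,0,5,0,0,0,0],[0,0,10,0,0,0,0],[0,0,14,0,0,0,0],[0,0,14,0,0,0,0]]'
python3 -m pendant '[[0,0,2,0,0,0,0],[0,0,4,0,0,0,0],[0,0,5,0,0,0,0],[0,0,5,0,0,0,0]]'
```

```text
time_s: 18.1
tcp_pos: [0.4492, -0.2397, 0.0054]
eef_rot: [[-0.999, -0.045, 0.0], [-0.045, 0.999, 0.001], [-0.0, 0.001, -1.0]]
contact_force: [0.4, 0.2, -0.3]
finger_gap: -0.002
finger_force: 0.0
time_s: 18.5
tcp_pos: [0.4494, -0.2399, 0.0007]
eef_rot: [[-0.999, -0.045, 0.001], [-0.045, 0.999, 0.0], [-0.001, 0.0, -1.0]]
contact_force: [0.0, -0.3, -0.3]
finger_gap: -0.001
finger_force: 0.0
```

```bash
python3 -m pendant '[[0,0,4,0,0,0,0],[0,0,8,0,0,0,0],[0,0,8,0,0,0,0]]'
python3 -m pendant '[[0,0,4,0,0,0,0],[0,0,4,0,0,0,0]]'
python3 -m pendant '[[0,0,4,0,0,0,0],[0,0,4,0,0,0,0]]'
```

```text
time_s: 18.8
tcp_pos: [0.4492, -0.2397, -0.0077]
eef_rot: [[-0.999, -0.045, 0.0], [-0.045, 0.999, 0.001], [-0.0, 0.001, -1.0]]
contact_force: [-0.0, 0.1, 0.0]
finger_gap: 0.007
finger_force: 0.0
time_s: 19.0
tcp_pos: [0.4492, -0.2398, -0.0116]
eef_rot: [[-0.999, -0.045, 0.0], [-0.045, 0.999, 0.001], [-0.0, 0.001, -1.0]]
contact_force: [-0.1, -0.6, 0.7]
finger_gap: 0.002
finger_force: 0.0
time_s: 19.2
tcp_pos: [0.4493, -0.2398, -0.0156]
eef_rot: [[-0.999, -0.045, 0.001], [-0.045, 0.999, 0.001], [-0.001, 0.001, -1.0]]
contact_force: [-0.1, 0.2, 0.5]
finger_gap: -0.003
finger_force: 0.0
```

Confirmed: the reported TCP lies beyond the real fingertips. Continuing down to contact.

```bash
python3 -m pendant '[[0,0,4,0,0,0,0],[0,0,4,0,0,0,0]]'
python3 -m pendant '[[0,0,4,0,0,0,0],[0,0,4,0,0,0,0]]'
python3 -m pendant '[[0,0,3,0,0,0,0],[0,0,3,0,0,0,0]]'
```

```text
time_s: 19.4
tcp_pos: [0.4492, -0.2398, -0.0196]
eef_rot: [[-0.999, -0.045, 0.001], [-0.045, 0.999, 0.001], [-0.001, 0.001, -1.0]]
contact_force: [-0.0, 0.5, 0.6]
finger_gap: 0.007
finger_force: 0.0
time_s: 19.6
tcp_pos: [0.4493, -0.2398, -0.0236]
eef_rot: [[-0.999, -0.045, 0.001], [-0.045, 0.999, 0.001], [-0.001, 0.001, -1.0]]
contact_force: [-0.3, 0.1, 0.9]
finger_gap: 0.004
finger_force: 0.0
time_s: 19.8
tcp_pos: [0.4493, -0.2398, -0.0264]
eef_rot: [[-0.999, -0.045, 0.001], [-0.045, 0.999, 0.001], [-0.001, 0.001, -1.0]]
contact_force: [0.7, -0.5, -0.3]
finger_gap: -0.0
finger_force: 0.0
```

```bash
python3 -m pendant '[[0,0,3,0,0,0,0],[0,0,3,0,0,0,0]]'
python3 -m pendant '[[0,0,2,0,0,0,0],[0,0,2,0,0,0,0]]'
python3 -m pendant '[[0,0,2,0,0,0,0],[0,0,2,0,0,0,0]]'
```

```text
time_s: 20.0
tcp_pos: [0.4494, -0.2398, -0.0294]
eef_rot: [[-0.999, -0.045, 0.001], [-0.045, 0.999, 0.001], [-0.001, 0.001, -1.0]]
contact_force: [0.6, 0.3, -0.4]
finger_gap: -0.003
finger_force: 0.0
time_s: 20.2
tcp_pos: [0.4494, -0.2398, -0.0313]
eef_rot: [[-0.999, -0.045, 0.001], [-0.045, 0.999, 0.001], [-0.001, 0.0, -1.0]]
contact_force: [0.2, 0.1, 0.1]
finger_gap: -0.0
finger_force: 0.0
time_s: 20.4
tcp_pos: [0.4496, -0.24, -0.0328]
eef_rot: [[-0.999, -0.045, 0.001], [-0.045, 0.999, 0.0], [-0.001, 0.0, -1.0]]
contact_force: [-2.7, 1.3, 10.0]
finger_gap: -0.002
finger_force: 5.3
```

The bench contact is at TCP z ≈ −0.032, so the real fingertips end 32 mm short of the reported TCP. I'll correct for that from here. Going above the knob next.

```bash
python3 -m pendant '[[0,0,-20,0,0,0,0.3],[0,0,-60,0,0,0,1],[0,0,-105,0,0,0,1],[0,0,-150,0,0,0,1],[-4,40,-175,0,0,0,1],[-8,80,-175,0,0,0,1],[-12,120,-175,0,0,0,1],[-20,165,-175,0,0,0,1],[-26,196,-175,0,0,0,1],[-26,196,-175,0,0,0,1]]' 30
python3 - <<'E'
from h import *
s=bot.read_state(); print(s['q'])
C=np.array([.5057,-.0683]); ex=np.array([.052,.9986]); ey=np.array([-.9986,.052])
print(np.round(loc((.4663,-.0427,.057)),1))
R=np.array(s['eef_rot'])
P=lambda th: np.r_[C+.047*(np.cos(th)*ex-np.sin(th)*ey),0]
import math
for d in (-60,-45,-30,-15,0,15,30,45,60,75,90,98): print(d,np.round(1000*R.T@(P(math.radians(d))-P(math.radians(-60))),1)[:2])
im=snap('wrist','w4'); print([proj('w4',p,True).round(0) for p in ((.4663,-.0427,.117),(.5057,-.0683,.088))])
g=cv2.cvtColor(im,cv2.COLOR_RGB2HSV); m=cv2.inRange(g,(8,90,90),(22,255,255)); n,l,st,c=cv2.connectedComponentsWithStats(m)
for i in range(1,n):
    if st[i,4]>60: print(st[i],c[i].round(1))
cv2.imwrite('pics/w4b.png',cv2.resize(im[:,:,::-1],(768,576)))
E
```

```text
time_s: 21.4
tcp_pos: [0.4666, -0.0399, 0.142]
eef_rot: [[-0.999, -0.048, 0.001], [-0.048, 0.999, 0.001], [-0.001, 0.001, -1.0]]
contact_force: [0.2, -0.8, 1.0]
finger_gap: 1.004
finger_force: 0.0
[-1.50902944e-01  3.04296401e-01  2.06232824e+00  1.50620414e-03
  7.73916943e-01 -1.77104217e+00]
[ 0.5 -2.9 85. ]
-60 [0. 0.]
-45 [-8.4  8.9]
-30 [-18.8  15.4]
-15 [-30.6  18.9]
0 [-42.8  19.3]
15 [-54.8  16.5]
30 [-65.6  10.7]
45 [-74.5   2.3]
60 [-81.   -8.2]
75 [-84.5 -19.9]
90 [-84.9 -32.2]
98 [-83.8 -38.6]
[array([256., 207.]), array([225., 239.])]
[  0 110  14  47 546] [  5.6 133.2]
[ 198  208   58   53 2049] [226.7 234.8]
```

View pics/w4b.png

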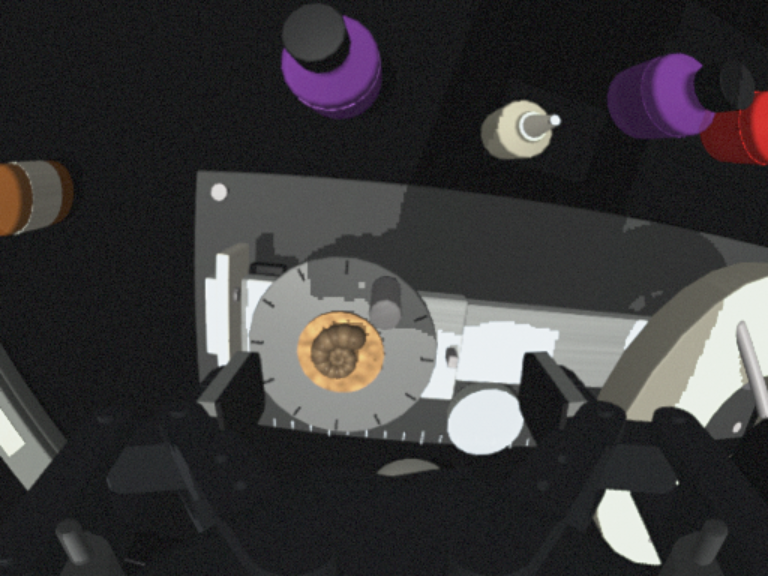

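The knob top is at (385,314), within 2 px of prediction. Lowering and gripping.

```bash
python3 -m pendant '[[0,-2,25,0,0,0,1],[0,-3,50,0,0,0,1],[0,-3,70,0,0,0,1],[0,-3,85,0,0,0,1],[0,-3,85,0,0,0,0.4],[0,-3,85,0,0,0,0],[0,-3,85,0,0,0,0],[0,-3,85,0,0,0,0],[0,-3,85,0,0,0,0],[0,-3,85,0,0,0,0]]' 30
```

```text
time_s: 22.45
tcp_pos: [0.4668, -0.0458, 0.0576]
eef_rot: [[-0.999, -0.045, 0.002], [-0.045, 0.999, 0.0], [-0.002, 0.0, -1.0]]
contact_force: [-2.6, 3.4, 9.4]
finger_gap: 0.174
finger_force: 29.4
```

```bash
python3 -m pendant '[[-4,5,-1,0,0,0,0],[-8,9,-1,0,0,0,0],[-14,12.5,-1,0,0,0,0],[-19,15.5,-1,0,0,0,0],[-25,17.5,-1,0,0,0,0],[-31,19,-1,0,0,0,0],[-37,19.5,-1,0,0,0,0],[-43,19.5,-1,0,0,0,0],[-43,19.5,-1,0,0,0,0]]'
python3 - <<'E'
from h import *
s=bot.read_state(); d=np.array(s['tcp_pos'])[:2]-[.5057,-.0683]
ex=np.array([.052,.9986]); ey=np.array([-.9986,.052])
print(np.degrees(np.arctan2(-d@ey,d@ex)),np.linalg.norm(d),s['finger_force'])
R=np.array(s['eef_rot'])
import math
for a in (15,30,45,60,75,90,98,102):
    t=math.radians(a); p=np.array([.5057,-.0683])+.047*(np.cos(t)*ex-np.sin(t)*ey); print(a,np.round(loc(np.r_[p,.058]),1))
E
```

```text
time_s: 23.35
tcp_pos: [0.5097, -0.024, 0.0579]
eef_rot: [[-0.999, -0.045, 0.001], [-0.045, 0.999, 0.001], [-0.001, 0.001, -1.0]]
contact_force: [0.1, 3.7, -3.3]
finger_gap: 0.176
finger_force: 30.9
2.158217679284824 0.04447410911530692 30.908145904541016
15 [-10.5  -0.1  -0. ]
30 [-21.4  -5.8  -0. ]
45 [-30.3 -14.2  -0. ]
60 [-36.8 -24.6  -0. ]
75 [-40.4 -36.4  -0. ]
90 [-40.8 -48.6  -0. ]
98 [-39.7 -55.1  -0. ]
102 [-38.8 -58.3  -0. ]
```

```bash
python3 -m pendant '[[-5,1,0,0,0,0,0],[-10.5,0,0,0,0,0,0],[-16,-2.5,0,0,0,0,0],[-21.5,-6,0,0,0,0,0],[-26,-9.5,0,0,0,0,0],[-30,-14,0,0,0,0,0],[-34,-19,0,0,0,0,0],[-37,-25,0,0,0,0,0],[-39.5,-30.5,0,0,0,0,0],[-40.5,-36.5,0,0,0,0,0]]'
python3 -m pendant '[[0,-6,0,0,0,0,0],[0,-12,0,0,0,0,0],[1,-18.5,0,0,0,0,0],[2,-21,0,0,0,0,0],[2,-21,0,0,0,0,0]]'
python3 - <<'E'
from h import *
s=bot.read_state(); d=np.array(s['tcp_pos'])[:2]-[.5057,-.0683]
ex=np.array([.052,.9986]); ey=np.array([-.9986,.052])
print(np.degrees(np.arctan2(-d@ey,d@ex)),np.linalg.norm(d))
E
```

```text
time_s: 24.35
tcp_pos: [0.5514, -0.0597, 0.058]
eef_rot: [[-0.999, -0.045, 0.002], [-0.045, 0.999, 0.0], [-0.002, 0.0, -1.0]]
contact_force: [2.8, 3.1, -8.0]
finger_gap: 0.176
finger_force: 30.7
time_s: 24.85
tcp_pos: [0.5497, -0.0808, 0.058]
eef_rot: [[-0.999, -0.045, 0.001], [-0.045, 0.999, 0.0], [-0.001, 0.0, -1.0]]
contact_force: [0.9, -0.0, -8.9]
finger_gap: 0.173
finger_force: 30.7
102.91822674875229 0.045777019932286354
```

```bash
python3 -m pendant '[[0,0,0,0,0,0,0.4],[0,0,0,0,0,0,0.8],[0,0,0,0,0,0,1],[0,0,0,0,0,0,1],[0,0,-20,0,0,0,1],[0,0,-50,0,0,0,1],[0,0,-95,0,0,0,1],[0,0,-140,0,0,0,1],[0,-40,-160,0,0,0,1],[20,-80,-160,0,0,0,1]]'
python3 -m pendant '[[10,-40,0,0,0,0,0.5],[20,-80,0,0,0,0,0],[30,-120,0,0,0,0,0],[40,-160,0,0,0,0,0],[40,-160,0,0,0,0,0]]'
python3 - <<'E'
from h import *
a=np.load('pics/t0.npz')['im']; b=snap('top','t1'); c=snap('side','s3'); s0=np.load('pics/s0.npz')['im']
ex=np.array([.052,.9986]); ey=np.array([-.9986,.052])
for n,i in (('t0',a),('t1',b)):
    m=cv2.inRange(cv2.cvtColor(i[190:220,262:300],cv2.COLOR_RGB2HSV),(8,90,90),(22,255,255)); M=cv2.moments(m,True); u,v=262+M['m10']/M['m00'],190+M['m01']/M['m00']
    p=onz(n,u,v,.080)[:2]; print(n,u,v,p,'slide',(p-[.5135,.0805])@ex+.175)
def peak(n,new,old):
    d=cv2.absdiff(new,old).max(2).astype(float); d=cv2.GaussianBlur(d,(3,3),0)
    for th in (-60,0,30,60,75,90,105,120):
        t=np.radians(th); q=p+.047*(np.cos(t)*ex-np.sin(t)*ey)
        tot=[]
        for z in (.08,.09,.1,.11,.117):
            u,v=proj(n,np.r_[q,z]); tot.append(d[int(round(v)),int(round(u))])
        print(n,th,np.round(tot))
peak('t1',b,a); peak('s3',c,s0)
E
```

```text
time_s: 25.85
tcp_pos: [0.5368, -0.1622, 0.2218]
eef_rot: [[-0.999, -0.048, 0.008], [-0.048, 0.999, -0.002], [-0.008, -0.002, -1.0]]
contact_force: [-0.1, -0.6, -0.5]
finger_gap: 1.003
finger_force: 0.0
time_s: 26.35
tcp_pos: [0.4996, -0.3271, 0.2179]
eef_rot: [[-0.999, -0.042, 0.001], [-0.042, 0.999, -0.001], [-0.001, -0.001, -1.0]]
contact_force: [0.8, 0.0, 0.2]
finger_gap: 0.137
finger_force: 0.0
t0 279.29479768786126 203.23121387283237 [ 0.50775404 -0.06788098] slide 0.026527959423501724
t1 287.04918032786884 203.66666666666666 [ 0.50583031 -0.09297998] slide 0.0013640710082826746
t1 -60 [2. 1. 1. 1. 1.]
t1 0 [83. 83. 83. 83. 83.]
t1 30 [26. 26. 26. 26.  8.]
t1 60 [69. 69. 96. 99. 99.]
t1 75 [53. 62. 62. 62. 62.]
t1 90 [28. 33. 33. 33. 57.]
t1 105 [53. 53. 74. 74. 74.]
t1 120 [114. 114. 114. 114. 131.]
s3 -60 [  9.  26.  96. 102.  83.]
s3 0 [60. 32. 15.  2.  1.]
s3 30 [ 6. 47.  2.  1.  1.]
s3 60 [40. 41. 12. 26. 12.]
s3 75 [ 32.  27.  44. 111. 112.]
s3 90 [27. 11. 17. 28. 50.]
s3 105 [34.  5.  2.  5.  6.]
s3 120 [41. 34.  5.  2.  5.]
```

```bash
python3 - <<'E'
from h import *
ex=np.array([.052,.9986]); ey=np.array([-.9986,.052]); C=np.array([.5135,.0805])+(.0014-.175)*ex
a=np.load('pics/t1.npz')['im'].astype(float).mean(2); c=np.load('pics/s3.npz')['im'].astype(float).mean(2)
S=lambda im,n,p:(lambda q: cv2.getRectSubPix(im.astype(np.float32),(1,1),(float(q[0]),float(q[1])))[0,0])(proj(n,p))
def ring(im,n,r,zs,C=C,ths=range(-90,140,10)):
    return [round(np.mean([S(im,n,np.r_[C+r*(np.cos(np.radians(t))*ex-np.sin(np.radians(t))*ey),z]) for z in zs])) for t in ths]
print(list(range(-90,140,10)))
print('top new ',ring(a,'t1',.047,[.117])); print('top new r43',ring(a,'t1',.043,[.117]))
print('side new',ring(c,'s3',.047,[.117])); print('side new mid',ring(c,'s3',.047,[.095,.1,.105,.11]))
C0=np.array([.5057,-.0683])
print('side old',ring(np.load('pics/s0.npz')['im'].astype(float).mean(2),'s0',.047,[.117],C0)); print('top old',ring(np.load('pics/t0.npz')['im'].astype(float).mean(2),'t0',.047,[.117],C0))
# patch of side view around the table
u,v=proj('s3',np.r_[C,.1]).astype(int); print(u,v); print(c[v-14:v+8,u-14:u+20].astype(int))
for t in (60,90): print(t,[proj('s3',np.r_[C+.047*(np.cos(np.radians(t))*ex-np.sin(np.radians(t))*ey),z]).round(1) for z in (.117,.072)])
E
```

```text
[-90, -80, -70, -60, -50, -40, -30, -20, -10, 0, 10, 20, 30, 40, 50, 60, 70, 80, 90, 100, 110, 120, 130]
top new  [189, 189, 173, 189, 190, 183, 190, 190, 191, 190, 190, 190, 188, 186, 186, 86, 239, 240, 185, 180, 188, 187, 170]
top new r43 [188, 188, 185, 188, 189, 190, 189, 190, 190, 190, 189, 189, 189, 188, 193, 108, 162, 202, 186, 185, 186, 185, 182]
side new [196, 240, 240, 240, 240, 240, 238, 125, 203, 235, 235, 235, 235, 236, 231, 98, 133, 193, 129, 56, 43, 41, 48]
side new mid [141, 167, 214, 236, 240, 240, 240, 233, 195, 213, 235, 235, 235, 233, 211, 108, 117, 118, 97, 61, 62, 83, 114]
side old [111, 116, 168, 208, 233, 240, 239, 130, 74, 79, 79, 79, 100, 125, 109, 99, 70, 53, 43, 42, 42, 43, 55]
top old [174, 191, 186, 245, 174, 193, 191, 191, 191, 191, 190, 189, 184, 190, 189, 194, 187, 189, 178, 187, 188, 173, 189]
255 210
[[ 73  58  68  77  79  78  79  78 124 187 195 201 212 219 208 199 190 156
   90  49  43  44  43  42  41  42  41  41  42  41  41  42  73 108]
 [146  82  77  78  78  79  88 153 208 233 236 235 235 235 236 235 235 224
  199 129  61  42  43  42  42  43  40 
[... 2249 characters left out ...]
03 117 137 134 127  98  59  40  40]
 [131 127 139 141 142 141 141 141 148 156 136 113 115  97  97 106 119  91
   88  82 143 147 141 132 131 131 140 141 140 129 101  73  50  40]
 [122 127 139 141 141 141 141 144 159 160 112 106 112  98 109 111 126  84
   72  85 160 160 146 141 141 141 141 141 123 126 111  89  68  48]
 [141 141 142 141 140 141 141 146 162 161 101  95 111 106 118 114 111  90
  118 128 157 161 147 141 141 141 140 140 123 125 125 103  81  68]
 [140 141 142 141 141 141 140 134 159 159 103  80  95  96 106 107  93  89
  151 158 156 156 146 141 141 141 141 141 141 141 140 114 103  93]]
60 [array([262.4, 199.9]), array([262.1, 210.1])]
90 [array([267.3, 203.1]), array([267. , 213.3])]
```

```bash
python3 - <<'E'
from h import *
ex=np.array([.052,.9986]); ey=np.array([-.9986,.052])
t0=np.load('pics/t0.npz')['im'].astype(float).mean(2); t1=np.load('pics/t1.npz')['im'].astype(float).mean(2)
# end plate white bar, away from the rail (rows 188-192 and 213-219)
for n,im in (('t0',t0),('t1',t1)):
    for r in (189,191,214,216):
        seg=im[r,294:322]; w=np.where(seg>150)[0]; 
        u=294+(w.mean() if len(w) else np.nan); p=onz(n,u,r,.082); print(n,r,len(w),round(u,2),'x_stand',round((p[:2]-[.5135,.0805])@ex,4))
# knob top in t1: bright >215
C=np.array([.5135,.0805])+(.0014-.175)*ex
u,v=proj('t1',np.r_[C-.047*ey,.117]).astype(int); print(u,v); print(t1[v-6:v+7,u-10:u+9].astype(int))
print([proj('t1',np.r_[C+.047*(np.cos(np.radians(t))*ex-np.sin(np.radians(t))*ey),.117]).round(1) for t in (60,90,120)])
E
```

```text
t0 189 3 302.0 x_stand -0.2207
t0 191 4 301.5 x_stand -0.2192
t0 214 8 297.88 x_stand -0.2094
t0 216 3 301.0 x_stand -0.2197
t1 189 6 302.0 x_stand -0.2207
t1 191 8 300.88 x_stand -0.2172
t1 214 15 301.13 x_stand -0.2199
t1 216 7 299.57 x_stand -0.215
288 188
[[105 104 104 104 105 104 103 103 104 103 104 104 104 104 103 103 103 103
  103]
 [105 104 105 105 105 104 104 104 104 103 104 103 104 104 102 103 104 103
  103]
 [105 104 105 104 105 104 101 103 102 101 102 102 103 103 103 104 104 104
  104]
 [104 104 104 103 101  99  96  95  95  95  95  95  99  99 101 102 102 103
  104]
 [105 103 101  93  91 121 145 153 142 157 155 148 127 115  94  98  99 102
  103]
 [ 96  90 127 154 139 180 222 229 213 194 195 191 176 155 123 151 111  92
  100]
 [120 161 167 152 166 239 246 245 238 192 186 189 192 177 159 195 167 144
  106]
 [178 199 144  69 150 255 249 246 237 179 184 186 188 177 163 191 193 190
  155]
 [198 174  92  78 112 225 251 246 207 167 185 186 188 181 175 188 187 188
  188]
 [194 172  91  87  46  94 183 188 170 186 186 187 186 186 186 186 186 186
  188]
 [193 182 151 135  96 121 102 147 181 186 186 186 186 187 186 184 185 185
  185]
 [190 191 195 184 166 192 177 192 188 186 186 186 187 186 186 186 185 185
  185]
 [188 189 190 191 193 192 190 190 187 187 187 187 187 187 186 187 185 185
  186]]
[array([280.8, 190.6]), array([288.3, 188.9]), array([295.6, 191.1])]
```

```bash
python3 - <<'E'
from h import *
ex=np.array([.052,.9986]); ey=np.array([-.9986,.052])
for n in ('t0','t1'):
    im=np.load(f'pics/{n}.npz')['im']; g=im.astype(float).mean(2)
    # disc grey level 150-200: grab contour
    m=((g>160)&(g<200)).astype(np.uint8); m[:,:262]=0; m[:,306:]=0; m[:180]=0; m[226:]=0
    m=cv2.morphologyEx(m,cv2.MORPH_CLOSE,np.ones((7,7),np.uint8)); m=cv2.morphologyEx(m,cv2.MORPH_OPEN,cv2.getStructuringElement(cv2.MORPH_ELLIPSE,(21,21)))
    cs,_=cv2.findContours(m,cv2.RETR_EXTERNAL,cv2.CHAIN_APPROX_NONE); c=max(cs,key=cv2.contourArea)
    (u,v),r=cv2.minEnclosingCircle(c); e=cv2.fitEllipse(c); p=onz(n,*e[0],.072)[:2]; print(n,(u,v),r,e,p,'slide',(p-[.5135,.0805])@ex+.175)
    C=p
    k={'t0':(272.7,215.9),'t1':(284.4,188.9)}[n]; q=onz(n,*k,.117)[:2]-C; print('knob rel',q,np.linalg.norm(q),np.degrees(np.arctan2(-q@ey,q@ex)))
q=tri(ray('t1',284.4,188.9),ray('s3',265.6,202)); print(q)
E
```

```text
Traceback (most recent call last):
ValueError: max() iterable argument is empty
```

```bash
python3 - <<'E'
from h import *
ex=np.array([.052,.9986]); ey=np.array([-.9986,.052])
for n in ('t0','t1'):
    g=np.load(f'pics/{n}.npz')['im'].astype(float).mean(2)
    m=((g>165)&(g<205)).astype(np.uint8); m[:,:258]=0; m[:,310:]=0; m[:180]=0; m[228:]=0
    m=cv2.morphologyEx(m,cv2.MORPH_OPEN,np.ones((3,3),np.uint8))
    cs,_=cv2.findContours(m,cv2.RETR_EXTERNAL,cv2.CHAIN_APPROX_NONE); c=max(cs,key=cv2.contourArea)
    h=cv2.convexHull(c); e=cv2.fitEllipse(h); C=onz(n,*e[0],.072)[:2]; print(n,np.round(e[0],1),np.round(e[1],1),cv2.boundingRect(c),C,'slide',(C-[.5135,.0805])@ex+.175)
    k={'t0':(272.7,215.9),'t1':(284.4,188.9)}[n]; q=onz(n,*k,.117)[:2]-C; print('knob rel',q,np.linalg.norm(q),np.degrees(np.arctan2(-q@ey,q@ex)))
print(tri(ray('t1',284.4,188.9),ray('s3',265.6,202)))
E
```

```text
t0 [279.3 203.3] [33.4 34.6] (263, 187, 34, 34) [ 0.50782361 -0.06835452] slide 0.026058705809030136
knob rel [-0.04067081  0.02420174] 0.04732693293272309 -62.225508463676114
t1 [287.5 203.9] [32.9 37.8] (269, 187, 38, 34) [ 0.50535991 -0.09496824] slide -0.0006458716769560946
knob rel [0.04622301 0.01189638] 0.04772934146856809 72.58619644551409
(array([ 0.55193469, -0.08338244,  0.11342535]), np.float64(0.0002839045627997592))
```

```bash
python3 - <<'E'
from h import *
for n in ('t0','t1'):
    im=np.load(f'pics/{n}.npz')['im']; g=im.astype(float).mean(2).astype(int)
    print(n)
    for r in (189,192,203,214,218): print(r,g[r,292:322])
    print('L',g[203,252:276])
E
```

```text
t0
189 [102 104 106 102  84  86  84  72 144 248 253 190  90 101 103 103 104 104
 104 105 106  99  52  23  28  29  29  28  28  28]
192 [180  91  63  64  60  53  32  38 180 255 249 154  92 103 104 103 104 105
 104 105 108  96  42  25  29  30  28  28  27  28]
203 [187 183 166 157 184 236 249 155 152 255 242 234 244 243 243 250 244  73
 102 105 112 102  21  29  31  31  30  30  29  29]
214 [189 170 200 244 241 246 228 113 177 255 243  72  85  87  86  87  94 102
 104 106 112 101  20  29  30  30  30  29  29  28]
218 [107 110 113 101  58  60  60  97 207 255 232  85 102 104 105 106 105 104
 104 105 110  95  21  29  29  31  29  28  29  27]
L [243 244 246 240 198 207 225 243 249 241 133 163 180 191 190 189 189 189
 192 189 158 154 171 182]
t1
189 [163 191 193 190 155 123  93 101 103 104 105  99  82  84  83  61 171 255
 251 101 100  97  51  20  27  24  25  26  26  25]
192 [186 184 185 185 185 188 178 151 141  75  85  79  58  54  45  44 170 255
 249  96  97  75  37  23  24  25  24  25  23  24]
203 [171 160 168 184 186 186 185 185 185 186 185 183 199 238 246 130 173 255
 225  30  56  55  24  25  24  25  25  23  25  24]
214 [186 186 187 187 182 170 179 194 186 164 183 206 206 211 183 109 190 207
 128  44  58  53  21  24  26  25  24  26  24  24]
218 [190 189 190 195 186 144  73  52  60  61  61  62  61  60  64 113 193 201
 113  44  58  51  21  27  24  27  24  23  23  22]
L [243 244 243 243 243 243 243 243 243 244 247 238 133 191 243 245 240 177
 193 189 189 190 190 189]
```

The end plate moved 7.5 px, so the carriage was dragged back to slide ≈ 0 and the knob is only at about 75°, between two stops. I'll re-grip it and lead it on to about 100°; the carriage can't go back any further.

```bash
python3 - <<'E'
from h import *
print(np.round(loc((.552,-.0834,.142)),0))
E
python3 -m pendant '[[-5,40,0,0,0,0,0.5],[-12,85,0,0,0,0,1],[-24,130,20,0,0,0,1],[-40,175,40,0,0,0,1],[-52,215,60,0,0,0,1],[-63,241,76,0,0,0,1],[-63,241,76,0,0,0,1],[-63,241,76,0,0,0,1]]' 30
python3 - <<'E'
from h import *
print(np.round(loc((.552,-.0834,.057)),1))
E
```

```text
[-62. 237.  76.]
time_s: 27.25
tcp_pos: [0.5524, -0.0775, 0.1418]
eef_rot: [[-0.999, -0.048, 0.0], [-0.048, 0.999, 0.001], [-0.0, 0.001, -1.0]]
contact_force: [0.1, -0.6, 0.4]
finger_gap: 0.998
finger_force: 0.0
[ 0.7 -6.  84.8]
```

```bash
python3 -m pendant '[[0,-3,25,0,0,0,1],[0,-6,50,0,0,0,1],[0,-6,70,0,0,0,1],[0,-6,84,0,0,0,1],[0,-6,84,0,0,0,0.4],[0,-6,84,0,0,0,0],[0,-6,84,0,0,0,0],[0,-6,84,0,0,0,0],[0,-6,84,0,0,0,0]]' 30
python3 -m pendant '[[0,-6,0,0,0,0,0],[1,-12,0,0,0,0,0],[2,-18,0,0,0,0,0],[2,-22,0,0,0,0,0],[2,-22,0,0,0,0,0]]'
```

```text
time_s: 28.15
tcp_pos: [0.5535, -0.0851, 0.0587]
eef_rot: [[-0.999, -0.045, 0.002], [-0.045, 0.999, 0.0], [-0.002, 0.0, -1.0]]
contact_force: [-0.6, -0.2, 4.2]
finger_gap: 0.177
finger_force: 29.4
time_s: 28.65
tcp_pos: [0.5527, -0.108, 0.0587]
eef_rot: [[-0.999, -0.045, 0.002], [-0.045, 0.999, -0.0], [-0.002, -0.0, -1.0]]
contact_force: [0.9, -0.1, 8.3]
finger_gap: 0.173
finger_force: 29.7
```

```bash
python3 -m pendant '[[0,3,0,0,0,0,0],[0,6,0,0,0,0,0],[0,6,0,0,0,0,0],[0,6,0,0,0,0,0.3],[0,6,0,0,0,0,0.6],[0,6,0,0,0,0,1],[0,6,0,0,0,0,1],[0,6,0,0,0,0,1]]'
python3 -m pendant '[[0,0,-25,0,0,0,1],[0,0,-60,0,0,0,1],[0,0,-105,0,0,0,1],[0,0,-150,0,0,0,1],[20,-40,-160,0,0,0,0.5],[40,-85,-160,0,0,0,0],[50,-130,-160,0,0,0,0],[50,-175,-160,0,0,0,0],[50,-210,-160,0,0,0,0],[50,-210,-160,0,0,0,0]]'
python3 - <<'E'
from h import *
ex=np.array([.052,.9986]); ey=np.array([-.9986,.052])
snap('top','t2'); snap('side','s4')
im=np.load('pics/t2.npz')['im']; g=im.astype(float).mean(2).astype(int)
print(g[189,304:316],'plate shift vs t1')
C=np.array([.5045,-.0933])
for t in (60,75,90,105): 
    q=np.r_[C+.047*(np.cos(np.radians(t))*ex-np.sin(np.radians(t))*ey),.117]; print(t,proj('t2',q).round(1),proj('s4',q).round(1))
print(g[184:194,278:298])
h=np.load('pics/s4.npz')['im'].astype(float).mean(2).astype(int); print(h[198:210,256:276])
E
```

```text
time_s: 29.45
tcp_pos: [0.5517, -0.1012, 0.0579]
eef_rot: [[-0.999, -0.045, 0.001], [-0.045, 0.999, 0.0], [-0.001, 0.0, -1.0]]
contact_force: [-0.4, -0.1, -0.3]
finger_gap: 0.954
finger_force: 0.0
time_s: 30.45
tcp_pos: [0.511, -0.3175, 0.2177]
eef_rot: [[-0.999, -0.042, 0.002], [-0.042, 0.999, -0.001], [-0.001, -0.001, -1.0]]
contact_force: [0.6, 0.9, 0.3]
finger_gap: 0.003
finger_force: 0.0
[ 82  84  82  60 170 255 252  74  44  50  32  21] plate shift vs t1
60 [280.9 190.6] [262.4 199.9]
75 [284.5 189.2] [265.2 201.3]
90 [288.4 188.9] [267.4 203.1]
105 [292.2 189.5] [268.7 205.2]
[[104 104 105 104 103 104 103 103 102 102 102 101 102 101 102 103 103 102
  103 102]
 [104 104 104 103 101 100  98  95  94  94  93  92  93  94  99 102 103 103
  103 103]
 [103 103 101  98 101 116 133 158 163 158 153 152 165 139  89  96 100 101
  102 103]
 [ 99  99 101 118 161 169 181 201 208 190 182 230 235 223 174 116 111  83
  100 101]
 [126 167 145 134 189 195 194 183 152 126 162 252 245 247 233 145 166 134
  101  95]
 [176 205 186 146 145 193 194 172  83  60 163 255 248 246 234 166 194 188
  158 139]
 
[... 660 characters left out ...]
  48 102
  117 125]
 [235 235 235 235 235 229 129  49  42  42  41  40  41  40  41  41  47 103
  119 126]
 [235 235 235 235 224 189 141  74  44  44  40  81 113 117  73  43  46 105
  120 127]
 [235 234 225 205 174 132 132  87  52  43  55 152 176 178 159  79  47 106
  119 127]
 [206 207 179 133 127 109  83  78  94  61  61 173 194 197 185  92  47 106
  121 128]
 [138 138 137 133 119  90  78  99 103  76  62 131 155 160 141  72  42 105
  120 128]
 [140 141 128 111  99  82  77 100  83  77  73  93 103 108 106  60  38  87
  115 127]
 [141 133 118 112 119 121 109  89  79  77  82  95 105 110 106  59  41  54
  112 124]
 [141 132 129 139 142 145 136 122 120 106  91  96 105 111 105  58  41  39
   87 120]]
```

Both fixed views put the knob at about 98° with the carriage at the back. I'll check it from closer with the wrist camera.

```bash
python3 -m pendant '[[15,45,0,0,0,0,0],[30,90,0,0,0,0,0],[45,135,0,0,0,0,0],[60,180,0,0,0,0,0],[72,220,-15,0,0,0,0],[80,236,-30,0,0,0,0],[80,236,-30,0,0,0,0],[80,236,-30,0,0,0,0]]'
python3 - <<'E'
from h import *
ex=np.array([.052,.9986]); ey=np.array([-.9986,.052]); C=np.array([.5045,-.0933])
im=snap('wrist','w5'); g=im.astype(float).mean(2).astype(np.float32)
m=cv2.inRange(cv2.cvtColor(im,cv2.COLOR_RGB2HSV),(8,90,90),(22,255,255)); n,l,st,c=cv2.connectedComponentsWithStats(m)
pc=proj('w5',np.r_[C,.088],True); print('pred fossil',pc)
best=min((i for i in range(1,n) if st[i,4]>200),key=lambda i:np.hypot(*(c[i]-pc)))
cs,_=cv2.findContours((l==best).astype(np.uint8),0,1); cc=max(cs,key=cv2.contourArea); e=cv2.fitEllipse(cv2.convexHull(cc)); print('fossil ellipse',e)
F=onz('w5',*e[0],.084,True)[:2]; print('fossil',F,'slide',(F-[.5135,.0805])@ex+.175,'lat',(F-[.5135,.0805])@ey)
def S(p):
    u,v=proj('w5',p,True); return int(cv2.getRectSubPix(g,(1,1),(float(u),float(v)))[0,0])
D=lambda t:np.cos(np.radians(t))*ex-np.sin(np.radians(t))*ey
print('disc edge radius by angle:')
E=[]
for t in range(-180,180,5):
    rs=np.arange(.045,.070,.0005); v=np.array([S(np.r_[F+r*D(t),.072]) for r in rs]); k=np.argmax(np.abs(np.diff(v))); E.append(F+rs[k]*D(t)); print(t,round(rs[k],4),end='; ')
print('\nknob ring r47 z117', [(t,S(np.r_[F+.047*D(t),.117])) for t in range(50,130,4)])
for t in (60,75,90,105): print(t,proj('w5',np.r_[F+.047*D(t),.117],True).round(1))
u,v=proj('w5',np.r_[F+.047*D(93),.117],True).astype(int); print(u,v); print(g[v-16:v+18:2,u-24:u+26:2].astype(int))
E
```

```text
time_s: 31.35
tcp_pos: [0.4205, -0.0803, 0.2482]
eef_rot: [[-0.999, -0.047, 0.002], [-0.047, 0.999, 0.0], [-0.002, -0.0, -1.0]]
contact_force: [0.0, 1.1, -0.0]
finger_gap: 0.003
finger_force: 0.0
pred fossil [246.55237888 237.39836892]
fossil ellipse ((246.33531188964844, 232.87010192871094), (34.7287712097168, 38.51165008544922), 76.09707641601562)
fossil [ 0.50013075 -0.09388164] slide 0.00016729700006243298 lat 0.004282689705683247
disc edge radius by angle:
-180 0.068; -175 0.0675; -170 0.068; -165 0.069; -160 0.054; -155 0.0535; -150 0.0535; -145 0.0535; -140 0.052; -135 0.052; -130 0.0515; -125 0.0515; -120 0.051; -115 0.051; -110 0.051; -105 0.05; -100 0.051; -95 0.051; -90 0.051; -85 0.051; -80 0.0515; -75 0.0515; -70 0.052; -65 0.052; -60 0.052; -55 0.0525; -50 0.053; -45 0.0535; -40 0.0535; -35 0.0555; -30 0.056; -25 0.058; -20 0.0585; -15 0.0575; -10 0.058; -5 0.0595; 0 0.064; 5 0.0655; 10 0.057; 15 0.0605; 20 0.063; 25 0.0675; 30 0.047; 35 0.0525; 40 0.052; 45 0.05; 50 0.05; 55 0.0525; 60 0.057; 65 0.0545; 70 0.0525; 75 0.062; 80 0.0655; 85 0.067; 90 0.045; 95 0.046; 100 
[... 1570 characters left out ...]
18  34  33  25  21  23  30  23  25  20
   33  30  27  38  39  41  40]
 [ 24  21  26  15  33  19  30  25  30  29  28  23  22  25  26  26  30  35
   22  29  31  41  41  40  41]
 [ 24  26  29  23  29  27  26  24  32  29  27  34  26  29  32  33  31  24
   22  31  28  37  48  43  38]
 [ 20  23  24  25  21  33  26  28  30  31  24  28  27  25  26  17  28  19
   25  37  31  42  42  40  38]
 [ 25  31  26  28  26  33  22  29  17  26  31  28  26  26  31  25  32  25
   27  31  26  35  44  38  42]
 [ 25  29  32  33  26  19  33  30  27  20  31  26  28  33  31  28  22  22
   25  32  37  37  41  38  47]
 [ 30  22  25  34  30  33  34  22  24  29  31  29  23  27  26  32  18  31
   34  33  33  40  40  42  40]]
```

```bash
python3 - <<'E'
from h import *
print(np.round(loc((.5525,-.101,.142)),0))
E
python3 -m pendant '[[-25,-3,0,0,0,0,0.5],[-55,-6,0,0,0,0,1],[-85,-9,20,0,0,0,1],[-110,-12,50,0,0,0,1],[-131,-15,80,0,0,0,1],[-131,-27,106,0,0,0,1],[-131,-27,106,0,0,0,1]]' 30
python3 - <<'E'
from h import *
print(np.round(loc((.5525,-.101,.058)),1))
E
```

```text
[-131.  -26.  106.]
time_s: 32.1
tcp_pos: [0.5505, -0.103, 0.1377]
eef_rot: [[-0.999, -0.044, -0.006], [-0.044, 0.999, 0.002], [0.006, 0.002, -1.0]]
contact_force: [-0.8, 0.5, 0.3]
finger_gap: 0.999
finger_force: 0.0
[-2.5  1.7 79.6]
```

```bash
python3 -m pendant '[[-2,2,25,0,0,0,1],[-2,2,50,0,0,0,1],[-2,2,70,0,0,0,1],[-2,2,82,0,0,0,1],[-2,2,82,0,0,0,0.4],[-2,2,82,0,0,0,0],[-2,2,82,0,0,0,0],[-2,2,82,0,0,0,0],[-2,2,82,0,0,0,0]]' 30
python3 -m pendant '[[0,2,0,0,0,0,0],[0,4,0,0,0,0,0],[0,6,0,0,0,0,0],[0,6,0,0,0,0,0]]'
```

```text
time_s: 33.0
tcp_pos: [0.5552, -0.1001, 0.0608]
eef_rot: [[-0.999, -0.045, 0.002], [-0.045, 0.999, 0.0], [-0.002, 0.0, -1.0]]
contact_force: [1.4, -1.0, 6.5]
finger_gap: 0.173
finger_force: 29.3
time_s: 33.4
tcp_pos: [0.5546, -0.094, 0.0607]
eef_rot: [[-0.999, -0.045, 0.002], [-0.045, 0.999, 0.0], [-0.002, -0.0, -1.0]]
contact_force: [-1.6, -1.3, 8.6]
finger_gap: 0.175
finger_force: 29.4
```

```bash
python3 -m pendant '[[0,0,0,0,0,0,0.3],[0,0,0,0,0,0,0.7],[0,0,0,0,0,0,1],[0,0,0,0,0,0,1],[0,0,-25,0,0,0,1],[0,0,-65,0,0,0,1],[0,0,-110,0,0,0,1],[5,0,-150,0,0,0,1],[20,-40,-160,0,0,0,1],[40,-85,-160,0,0,0,1]]'
python3 -m pendant '[[10,-40,0,0,0,0,0.5],[12,-85,0,0,0,0,0],[14,-125,0,0,0,0,0],[14,-125,0,0,0,0,0]]'
python3 - <<'E'
from h import *
ex=np.array([.052,.9986]); ey=np.array([-.9986,.052])
snap('top','t3'); snap('side','s5')
g=np.load('pics/t3.npz')['im'].astype(float).mean(2); print(g[189,304:314].astype(int))
w=np.clip(g[184:194,278:300]-205,0,None); vv,uu=np.mgrid[184:194,278:300]; k=((w*uu).sum()/w.sum(),(w*vv).sum()/w.sum())
h=np.load('pics/s5.npz')['im'].astype(float).mean(2)
print(k,h[200:210,262:272].astype(int))
q=onz('t3',*k,.117)[:2]
for C in (np.array([.5045,-.0933]),np.array([.5072,-.0924])): d=q-C; print(q,np.linalg.norm(d),np.degrees(np.arctan2(-d@ey,d@ex)))
E
```

```text
time_s: 34.4
tcp_pos: [0.5196, -0.1812, 0.2225]
eef_rot: [[-0.999, -0.048, 0.005], [-0.048, 0.999, -0.001], [-0.005, -0.001, -1.0]]
contact_force: [1.3, -1.6, -0.7]
finger_gap: 1.001
finger_force: 0.0
time_s: 34.8
tcp_pos: [0.5096, -0.3109, 0.2197]
eef_rot: [[-0.999, -0.042, 0.002], [-0.042, 0.999, -0.001], [-0.002, -0.001, -1.0]]
contact_force: [0.7, 0.6, -0.5]
finger_gap: 0.326
finger_force: 0.0
[ 82  83  83  60 170 255 253  55  49  52]
(np.float64(288.19037508846424), np.float64(188.23566878980893)) [[132  48  41  42  42  39  40  39  40  40]
 [140  53  42  42  41  42  40  41  40  41]
 [128  49  41  42  79 112 117  74  44  39]
 [141  75  43  42 150 175 179 158  88  42]
 [132  86  53  45 157 191 199 189 101  42]
 [ 83  77  92  66 109 150 161 150  79  39]
 [ 79 100 103  77  90 102 109 109  66  39]
 [ 77 100  82  77  91 101 109 108  63  41]
 [108  89  78  76  90 101 110 108  60  39]
 [135  97 114  99  95 105 111 105  60  40]]
[ 0.5534458  -0.09511215] 0.04897933630153675 89.13946125247814
[ 0.5534458  -0.09511215] 0.04632526225895505 90.37548040884795
```

The knob now measures 89–90° and stays put. Next I'll turn the tool and lean it for the push.

```bash
python3 -m pendant '[[0,5,-10,0,0,0.149,0],[0,15,-20,0,0,0.298,0],[0,30,-30,0,0,0.447,0],[0,45,-30,0,0,0.596,0],[0,60,-30,0,0,0.745,0],[0,75,-30,0,0,0.894,0],[0,90,-30,0,0,1.043,0],[0,105,-30,0,0,1.192,0],[0,120,-30,0,0,1.341,0],[0,130,-30,0,0,1.49,0]]'
python3 -m pendant '[[0,0,0,0,0,0.1,0],[0,0,0,0,0,0.18,0],[0,0,0,0,0,0.18,0]]'
python3 -m pendant '[[0,0,0,0,0.14,0,0],[0,0,0,0,0.28,0,0],[0,0,0,0,0.42,0,0],[0,0,0,0,0.56,0,0],[0,0,0,0,0.70,0,0],[0,0,0,0,0.82,0,0],[0,0,0,0,0.85,0,0],[0,0,0,0,0.85,0,0]]'
python3 - <<'E'
from h import *
from scipy.spatial.transform import Rotation as Ro
s=bot.read_state(); R=np.array(s['eef_rot']); print(s['q'])
ex=np.array([.052,.9986,0]); ey=np.array([-.9986,.052,0]); a=.85
z=np.sin(a)*ex-np.cos(a)*np.array([0,0,1]); y=-ey; x=np.cross(y,z); Rt=np.c_[x,y,z]
print('rv',Ro.from_matrix(R.T@Rt).as_rotvec().round(3))
for p in ((.5008,-.1631,.10),(.5008,-.1631,.034)): print(loc(p).round(0))
E
```

```text
time_s: 35.9
tcp_pos: [0.5034, -0.1742, 0.2499]
eef_rot: [[-0.121, 0.993, 0.001], [0.993, 0.121, 0.001], [0.001, 0.001, -1.0]]
contact_force: [-0.2, -0.6, -0.2]
finger_gap: 0.002
finger_force: 0.0
time_s: 36.2
tcp_pos: [0.5037, -0.1751, 0.2499]
eef_rot: [[0.054, 0.999, 0.001], [0.999, -0.054, 0.001], [0.001, 0.001, -1.0]]
contact_force: [-0.2, 1.1, -0.0]
finger_gap: 0.004
finger_force: 0.0
time_s: 37.0
tcp_pos: [0.5036, -0.1765, 0.2487]
eef_rot: [[0.036, 0.999, 0.04], [0.658, -0.054, 0.751], [0.752, -0.0, -0.659]]
contact_force: [-0.7, 0.7, 0.3]
finger_gap: -0.0
finger_force: 0.0
[-0.82237116  0.61466966  1.59031888  0.57122119  1.60126206 -0.95261715]
rv [ 0.001 -0.001 -0.001]
[-103.   -3.  108.]
[-153.   -3.  151.]
```

```bash
python3 -m pendant '[[-26,-1,27,0,0,0,0],[-52,-2,54,0,0,0,0],[-78,-3,81,0,0,0,0],[-103,-3,108,0,0,0,0],[-120,-3,122,0,0,0,0],[-137,-3,137,0,0,0,0],[-153,-3,151,0,0,0,0],[-153,-3,151,0,0,0,0]]'
python3 - <<'E'
from h import *
o=np.array([.5135,.0805,0]); ex=np.array([.052,.9986,0])
s=bot.read_state(); R=np.array(s['eef_rot']); T=np.array(s['tcp_pos'])-.032*R[:,2]; print('T',T,'x',(T-o)@ex,'lat',(T-o)@[-.9986,.052,0], T[2])
print('per mm of stand x in tool axes',(R.T@ex).round(3)); print(s['q'])
E
```

```text
time_s: 37.8
tcp_pos: [0.5015, -0.1624, 0.0345]
eef_rot: [[0.034, 0.999, 0.038], [0.66, -0.051, 0.749], [0.75, 0.0, -0.661]]
contact_force: [0.0, -0.1, 0.4]
finger_gap: 0.0
finger_force: 0.0
T [ 0.50031062 -0.18635663  0.05569858] x -0.26716887583204124 lat -0.0007056294236215364 0.055698579626525746
per mm of stand x in tool axes [0.661 0.001 0.75 ]
[-0.80889033  0.8853488   1.69271781  0.6045363   1.28348663 -1.15454627]
```

```bash
python3 -m pendant '[[6.6,0,7.5,0,0,0,0],[13.2,0,15,0,0,0,0],[19.8,0,22.5,0,0,0,0],[29.7,0,33.7,0,0,0,0],[39.6,0,45,0,0,0,0],[49.5,0,56.2,0,0,0,0],[59.4,0,67.5,0,0,0,0]]'
python3 -m pendant '[[9.9,0,11.3,0,0,0,0],[19.8,0,22.5,0,0,0,0],[29.7,0,33.8,0,0,0,0],[39.6,0,45,0,0,0,0],[49.5,0,56.3,0,0,0,0]]'
python3 - <<'E'
from h import *
o=np.array([.5135,.0805,0]); ex=np.array([.052,.9986,0])
s=bot.read_state(); R=np.array(s['eef_rot']); T=np.array(s['tcp_pos'])-.032*R[:,2]; print('T x',(T-o)@ex,'lat',(T-o)@[-.9986,.052,0], T[2],s['q'])
E
```

```text
time_s: 38.5
tcp_pos: [0.5068, -0.0728, 0.0358]
eef_rot: [[0.035, 0.999, 0.041], [0.659, -0.054, 0.75], [0.751, 0.001, -0.66]]
contact_force: [0.1, -5.1, 1.0]
finger_gap: -0.001
finger_force: 2.3
time_s: 39.0
tcp_pos: [0.5107, 0.0021, 0.0355]
eef_rot: [[0.035, 0.999, 0.041], [0.659, -0.054, 0.75], [0.752, 0.001, -0.66]]
contact_force: [0.4, -4.7, 1.2]
finger_gap: 0.002
finger_force: 2.3
T x -0.10247037856197218 lat -0.0011950460408022097 0.056573975321014616 [-0.60021942  0.81915391  1.92577595  0.80766896  1.09526547 -1.19130544]
```

```bash
python3 -m pendant '[[9,0,10.2,0,0,0,0],[18,0,20.4,0,0,0,0],[27,0,30.6,0,0,0,0],[36,0,40.8,0,0,0,0],[45,0,51,0,0,0,0],[52.8,0,60,0,0,0,0],[52.8,0,60,0,0,0,0]]'
python3 -m pendant '[[3.3,0,3.75,0,0,0,0],[6.6,0,7.5,0,0,0,0],[8.6,0,9.75,0,0,0,0],[8.6,0,9.75,0,0,0,0]]'
```

```text
time_s: 39.7
tcp_pos: [0.5143, 0.0827, 0.0359]
eef_rot: [[0.035, 0.999, 0.039], [0.658, -0.052, 0.751], [0.752, -0.0, -0.659]]
contact_force: [-1.2, -0.2, -0.0]
finger_gap: -0.0
finger_force: 0.0
time_s: 40.1
tcp_pos: [0.5156, 0.094, 0.0357]
eef_rot: [[0.035, 0.999, 0.041], [0.659, -0.054, 0.751], [0.752, 0.001, -0.659]]
contact_force: [-0.5, 0.1, -0.1]
finger_gap: 0.002
finger_force: 0.0
```

```bash
python3 -m pendant '[[1.3,0,1.5,0,0,0,0],[2.6,0,3,0,0,0,0]]'
python3 -m pendant '[[1.3,0,1.5,0,0,0,0],[2,0,2.25,0,0,0,0]]'
```

```text
time_s: 40.3
tcp_pos: [0.5161, 0.0975, 0.0356]
eef_rot: [[0.035, 0.999, 0.042], [0.659, -0.054, 0.75], [0.751, 0.001, -0.66]]
contact_force: [0.1, -4.7, 1.0]
finger_gap: 0.002
finger_force: 2.0
time_s: 40.5
tcp_pos: [0.5161, 0.1007, 0.0356]
eef_rot: [[0.035, 0.999, 0.041], [0.659, -0.054, 0.75], [0.752, 0.001, -0.66]]
contact_force: [-0.6, -4.3, 0.5]
finger_gap: -0.0
finger_force: 2.0
```

Still moving at about 4.5 N. Continuing until it meets the stop.

```bash
python3 -m pendant '[[1.3,0,1.5,0,0,0,0],[2,0,2.25,0,0,0,0]]'
python3 -m pendant '[[1.3,0,1.5,0,0,0,0],[2,0,2.25,0,0,0,0]]'
```

```text
time_s: 40.7
tcp_pos: [0.5177, 0.1015, 0.035]
eef_rot: [[0.034, 0.998, 0.044], [0.662, -0.055, 0.748], [0.749, 0.004, -0.663]]
contact_force: [-2.3, -35.0, 6.3]
finger_gap: -0.0
finger_force: 17.2
time_s: 40.9
tcp_pos: [0.5195, 0.1019, 0.0344]
eef_rot: [[0.033, 0.998, 0.047], [0.665, -0.057, 0.745], [0.746, 0.007, -0.666]]
contact_force: [-6.4, -61.4, 12.2]
finger_gap: -0.0
finger_force: 30.3
```

It stopped hard at the expected home position. Backing straight out.

```bash
python3 -m pendant '[[-6,0,-6.8,0,0,0,0],[-13.2,0,-15,0,0,0,0],[-26.4,0,-30,0,0,0,0],[-46,0,-52,0,0,0,0],[-66,0,-75,0,0,0,0],[-86,0,-97,0,0,0,0],[-106,0,-120,0,0,0,0],[-100,0,-150,0,0,0,0],[-95,0,-185,0,0,0,0],[-95,0,-185,0,0,0,0]]'
python3 - <<'E'
from h import *
ex=np.array([.052,.9986]); ey=np.array([-.9986,.052]); o=np.array([.5135,.0805])
snap('top','t4'); snap('side','s6')
t0=np.load('pics/t0.npz')['im']; t4=np.load('pics/t4.npz')['im']
g=t4.astype(float).mean(2).astype(int)
for r in (191,215): print(r,g[r,222:242])
print('pred plate col home',[proj('t4',np.r_[o+.004*ex+l*ey,.082]).round(1) for l in (-.045,0,.045)])
h=np.load('pics/s6.npz')['im']; m=cv2.inRange(cv2.cvtColor(h,cv2.COLOR_RGB2HSV),(5,120,60),(18,255,255)); n,l,st,c=cv2.connectedComponentsWithStats(m)
for i in range(1,n):
    if st[i,4]>25: print(st[i],c[i].round(1))
gs=h.astype(float).mean(2)
C=o+.075*ex
for t in (60,75,90,105): print(t,proj('s6',np.r_[C+.047*(np.cos(np.radians(t))*ex-np.sin(np.radians(t))*ey),.117]).round(1),proj('t4',np.r_[C+.047*(np.cos(np.radians(t))*ex-np.sin(np.radians(t))*ey),.117]).round(1))
print(bot.read_state()['contact_force'],bot.read_state()['tcp_pos'])
E
```

```text
time_s: 41.9
tcp_pos: [0.5066, -0.098, 0.0883]
eef_rot: [[0.034, 0.998, 0.045], [0.661, -0.056, 0.749], [0.75, 0.004, -0.661]]
contact_force: [0.9, 0.0, -0.5]
finger_gap: 0.003
finger_force: 0.0
191 [243 243 243 243 243 243 243 243 243 243 243 243 244 250 245 115  99 105
 103  87]
215 [243 243 244 243 243 243 243 243 244 244 247 251 222 102 103 110 109 109
 110 109]
pred plate col home [array([232.7, 188.5]), array([232.2, 202.3]), array([231.7, 216.3])]
[ 284   97   80   64 1871] [323.3 122. ]
[337 164  29  15 139] [350.4 170.7]
[263 269  19  15 222] [271.7 275.7]
[263 290  17   6  45] [271.  293.1]
60 [230.7 164.5] [202.1 188.1]
75 [233.1 165.6] [205.8 186.8]
90 [234.9 167.1] [209.6 186.4]
105 [236.  168.8] [213.5 187. ]
[-0.49303799  0.2656217  -1.22700094] [ 0.50539634 -0.09503685  0.08639899]
```

```bash
python3 -c "
from bench import hand_in
print(hand_in())"
```

```text
the job is handed in; nothing more can be done
None
```

I handed the job in at about 42 s, and no verdict came back. The bottle stands upright on open bench. The knob measured about 90° clockwise of the index before the push; afterwards the lamp hides the knob and end plate, so I could not re-check it. The carriage met a hard stop where home should be, to within a few millimetres.

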